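Finish packing the tray of hexagon blanks

ROBOT

A 6-joint arm with a two-finger parallel gripper is mounted at the origin on the work surface; the furniture and walls round the work are solid. World frame = base frame: x ahead of the robot, y to its left, z up, the work surface at z = 0. Lengths are in m, angles in rad, forces in N, time in s.
With the tool pointing down it reaches from about 0.35 to 0.975 m from the base axis. Payload 4.9 kg.
Tool frame: the origin (TCP) lies midway between the tips of the shut fingers; the grasp point (between the pads) lies behind it (manip.grasp_offset is the y of the grasp point in the tool frame, in m); y points along the fingers, z is the direction in which the jaws open and shut, and the axes are right-handed (so a half turn about y gives the same grasp; the last joint's range is limited). The gripper opens to 85 mm and grips with 20 to 120 N. Pads are 22 mm wide; open, the fingers measure 114 mm over their backs; the gripper's body (76 mm by 85 mm) begins 54 mm behind the grasp point. The pads swing forward as they close: fully open they stand 13 mm farther back than shut.
Start: joints at [-1.325, 0.053, 1.613, -0, 1.476, -0.119], TCP at [0.223, -0.584, 0.231] pointing down, gripper open.
Joint ranges: [-3.01, 3.01], [-1.01, 2.22], [0.06, 2.58], [-1.02, 4.17], [0.09, 2.62], [-3.14, 3.14]. Speed limits (rad/s): [2.57, 2.57, 3.14, 3.14, 3.14, 3.14].

INTERFACE

Orientations are given as a unit quaternion [w, x, y, z].
In Python, from plant import manip gives the robot as it stands. The module is installed in compiled form; this text tells all that it offers.
- The arm moves only by the shell command python3 -m jog 'ROWS'. ROWS is a JSON object of lists of equal length, an entry for each row: "offset": the shift along the world's x, y, z in units of 50 mm (1.0 is 50 mm), a list of three; "angular": the turn, a rotation vector about the world's x, y, z in units of 6 degrees (1.0 is 6 degrees), a list of three; "jaw": the finger opening in mm, from 0 to 85.4. In form: {"offset": [[tx, ty, tz], ...], "angular": [[ax, ay, az], ...], "jaw": [jaw, ...]}. A call has 1 to 12 rows; each row shifts and turns the commanded pose from where the row before left it; what a row does not reach is not made up. A row lasts 1/10 s, in which the tool goes at most 50 mm and 8.59 degrees, less where a joint would pass 70% of its speed; a pose out of reach is approached as far as the arm can. A call is refused whole if a number of a shift passes 1 or a number of a turn 1, either way. A call with a gripper value outside its range is refused whole. The fingers move at their own pace and stop on an object; the grip force is fixed at half the most. Time passes only in rows, so rows that do not move let the fingers close. It gives the time, the measured TCP pose, the force and the opening at its end, in the units of the state.
- manip.state(): the state, without advancing time (a new reading comes with each control period).
- manip.grab_frame(name): name is "scene" or "top"; returns the picture (384x512x3 uint8, blue, green, red); there is no depth.
- manip.camera_model(name): a dict with "fx", "fy", "cx", "cy" (pixels), "rvec" (rotation vector, rad) and "tvec" (3), from world to camera coordinates, as OpenCV has them. Camera axes: x right, y down, z forward; pixel columns grow to the right and rows downward; lengths in m; the calibration is good to about 2 mm. A picture is of the moment at which its call begins. camera_model takes no time and is no camera call.
- manip.job_done(): hands the job in, once; it reports no verdict.
The state is a dict: "time": time; "joint_pos": joint angles; "joint_vel": joint speeds; "joint_efforts": joint torques, N m; "tool_pos": TCP position; "tool_rot": TCP orientation; "contact_force": force on the tool from outside, world axes, zero at the start; "ft_torque": the same for the moment, N m; "gripper_width": opening from 0.0 (shut) to 1.0 (fully open).
Only numpy, scipy, OpenCV 4.12 (cv2) and the standard library are available. Lean on these libraries where they do the work, as an engineer would, in place of code of your own. Each camera call takes 0.05 s, during which the arm holds its last target.

TASK

Finish packing the steel hexagon blanks in the tray: slide the four loose ones over the tray floor into the pattern, first the two that complete the rear row of four in the toothed strip, then the two that complete the front row of three in the hollows between them, so that all seven lie squarely nested, flat face to flat face. Push them along flat, without lifting any off the tray, and leave the things beside the tray where they are.

Things in the scene. Friction and masses are not known exactly. Their poses are not given: they have to be found in the camera images.
- tray: fixed aluminium tray, z up, x from its open front edge (near the robot) to its rear. Origin: bench height, midway between the two inner places of the rear row. Sheet from x = -185 to +31 mm, y = -125 to +125 mm, floor 3 mm above the bench. Side rims 4 mm thick, 12 mm high, only from x = -55 mm to the rear; rear rim 16 mm high; none in front. Screw heads 12 mm across, 2.5 mm high at (12, +-100) mm
- strip (a point): toothed strip along the tray's rear, dark steel, top 17 mm above the bench: four 120 degree V notches open to the tray's -x. This point: tray frame (20.8, 0, 3) mm. Notch bottoms at x = 20.8, y = -54.9, -18.3, 18.3, 54.9 mm, tooth points at x = 10.2 mm. A blank pushed along +x into a notch centres itself, a corner in the bottom
- front_edge (a point): middle of the tray's open front edge, on the floor, tray frame (-185, 0, 3) mm. Tray, strip and blanks are smooth, oiled metal (friction about 0.2): blanks slide easily. Two neighbours in the rear row form a V like the notches, in which a front row blank centres itself. The grey slanted panel on the bench left of the tray (towards y = 0) stands up to 0.30 m high
- hex0: plain solid steel hexagon blank (sawn from hexagon bar), lying flat: 36 mm across flats, 41.6 mm across corners, 19 mm high, about 0.11 to 0.2 kg, small centre dimple on top. Origin: centre of the underside; z up, x through one corner (corners every 60 degrees). All seven are alike and interchangeable. Starts already packed in the tray, in a middle place of the rear row.
- hex1: plain solid steel hexagon blank (sawn from hexagon bar), lying flat: 36 mm across flats, 41.6 mm across corners, 19 mm high, about 0.11 to 0.2 kg, small centre dimple on top. Origin: centre of the underside; z up, x through one corner (corners every 60 degrees). All seven are alike and interchangeable. Starts already packed in the tray, in a middle place of the rear row.
- hex2: plain solid steel hexagon blank (sawn from hexagon bar), lying flat: 36 mm across flats, 41.6 mm across corners, 19 mm high, about 0.11 to 0.2 kg, small centre dimple on top. Origin: centre of the underside; z up, x through one corner (corners every 60 degrees). All seven are alike and interchangeable. Starts already packed in the tray, in the middle place of the front row.
- hex3: plain solid steel hexagon blank (sawn from hexagon bar), lying flat: 36 mm across flats, 41.6 mm across corners, 19 mm high, about 0.11 to 0.2 kg, small centre dimple on top. Origin: centre of the underside; z up, x through one corner (corners every 60 degrees). All seven are alike and interchangeable. Starts loose on the open front part of the tray, turned any way.
- hex4: plain solid steel hexagon blank (sawn from hexagon bar), lying flat: 36 mm across flats, 41.6 mm across corners, 19 mm high, about 0.11 to 0.2 kg, small centre dimple on top. Origin: centre of the underside; z up, x through one corner (corners every 60 degrees). All seven are alike and interchangeable. Starts loose on the open front part of the tray, turned any way.
- hex5: plain solid steel hexagon blank (sawn from hexagon bar), lying flat: 36 mm across flats, 41.6 mm across corners, 19 mm high, about 0.11 to 0.2 kg, small centre dimple on top. Origin: centre of the underside; z up, x through one corner (corners every 60 degrees). All seven are alike and interchangeable. Starts loose on the open front part of the tray, turned any way.
- hex6: plain solid steel hexagon blank (sawn from hexagon bar), lying flat: 36 mm across flats, 41.6 mm across corners, 19 mm high, about 0.11 to 0.2 kg, small centre dimple on top. Origin: centre of the underside; z up, x through one corner (corners every 60 degrees). All seven are alike and interchangeable. Starts loose on the open front part of the tray, turned any way.
- seat0 (a point): Point on the tray floor where the centre of a blank's underside belongs: rear row, outermost on the -y side. A seated blank has a corner pointing along the tray's +x. Position in the tray's frame: x 0.0 mm, y -54.9 mm, z 3 mm.
- seat1 (a point): Point on the tray floor where the centre of a blank's underside belongs: rear row, inner on the -y side (starts filled). A seated blank has a corner pointing along the tray's +x. Position in the tray's frame: x 0.0 mm, y -18.3 mm, z 3 mm.
- seat2 (a point): Point on the tray floor where the centre of a blank's underside belongs: rear row, inner on the +y side (starts filled). A seated blank has a corner pointing along the tray's +x. Position in the tray's frame: x 0.0 mm, y 18.3 mm, z 3 mm.
- seat3 (a point): Point on the tray floor where the centre of a blank's underside belongs: rear row, outermost on the +y side. A seated blank has a corner pointing along the tray's +x. Position in the tray's frame: x 0.0 mm, y 54.9 mm, z 3 mm.
- seat4 (a point): Point on the tray floor where the centre of a blank's underside belongs: front row, -y side. A seated blank has a corner pointing along the tray's +x. Position in the tray's frame: x -31.0 mm, y -36.6 mm, z 3 mm.
- seat5 (a point): Point on the tray floor where the centre of a blank's underside belongs: front row, middle (starts filled). A seated blank has a corner pointing along the tray's +x. Position in the tray's frame: x -31.0 mm, y 0.0 mm, z 3 mm.
- seat6 (a point): Point on the tray floor where the centre of a blank's underside belongs: front row, +y side. A seated blank has a corner pointing along the tray's +x. Position in the tray's frame: x -31.0 mm, y 36.6 mm, z 3 mm.
- coupling: bystander: dark steel pipe coupling lying on the bench right of the tray (-y side), 35x62x35 mm; origin centre of underside
- t_key: bystander: T-handled hexagon key lying right of the tray, 66x117x9 mm; origin centre of underside
- pill_bottle: bystander: small white screw-cap bottle standing right of the tray, 39 mm across, 52 mm high; origin centre of underside
Mind the look-alikes: they are no part of the job. Leave any red or yellow look-alike of the hex5 alone.

How it is judged:
On the way:
1. the rear row of four is complete (((horizontal distance between hex0 and seat0 below 0.003 m and z of hex0 in the frame of tray below 0.006 m and (angle between the x axis of hex0 and the x axis of tray, either way round below 0.1 rad or angle between the x axis of hex0 and the x axis of tray, either way round between 0.947 and 1.147 rad)) or (horizontal distance between hex1 and seat0 below 0.003 m and z of hex1 in the frame of tray below 0.006 m and (angle between the x axis of hex1 and the x axis of tray, either way round below 0.1 rad or angle between the x axis of hex1 and the x axis of tray, either way round between 0.947 and 1.147 rad)) or (horizontal distance between hex2 and seat0 below 0.003 m and z of hex2 in the frame of tray below 0.006 m and (angle between the x axis of hex2 and the x axis of tray, either way round below 0.1 rad or angle between the x axis of hex2 and the x axis of tray, either way round between 0.947 and 1.147 rad)) or (horizontal distance between hex3 and seat0 below 0.003 m and z of hex3 in the frame of tray below 0.006 m and (angle between the x axis of hex3 and the x axis of tray, either way round below 0.1 rad or angle between the x axis of hex3 and the x axis of tray, either way round between 0.947 and 1.147 rad)) or (horizontal distance between hex4 and seat0 below 0.003 m and z of hex4 in the frame of tray below 0.006 m and (angle between the x axis of hex4 and the x axis of tray, either way round below 0.1 rad or angle between the x axis of hex4 and the x axis of tray, either way round between 0.947 and 1.147 rad)) or (horizontal distance between hex5 and seat0 below 0.003 m and z of hex5 in the frame of tray below 0.006 m and (angle between the x axis of hex5 and the x axis of tray, either way round below 0.1 rad or angle between the x axis of hex5 and the x axis of tray, either way round between 0.947 and 1.147 rad)) or (horizontal distance between hex6 and seat0 below 0.003 m and z of hex6 in the frame of tray below 0.006 m and (angle between the x axis of hex6 and the x axis of tray, either way round below 0.1 rad or angle between the x axis of hex6 and the x axis of tray, either way round between 0.947 and 1.147 rad))) and ((horizontal distance between hex0 and seat1 below 0.003 m and z of hex0 in the frame of tray below 0.006 m and (angle between the x axis of hex0 and the x axis of tray, either way round below 0.1 rad or angle between the x axis of hex0 and the x axis of tray, either way round between 0.947 and 1.147 rad)) or (horizontal distance between hex1 and seat1 below 0.003 m and z of hex1 in the frame of tray below 0.006 m and (angle between the x axis of hex1 and the x axis of tray, either way round below 0.1 rad or angle between the x axis of hex1 and the x axis of tray, either way round between 0.947 and 1.147 rad)) or (horizontal distance between hex2 and seat1 below 0.003 m and z of hex2 in the frame of tray below 0.006 m and (angle between the x axis of hex2 and the x axis of tray, either way round below 0.1 rad or angle between the x axis of hex2 and the x axis of tray, either way round between 0.947 and 1.147 rad)) or (horizontal distance between hex3 and seat1 below 0.003 m and z of hex3 in the frame of tray below 0.006 m and (angle between the x axis of hex3 and the x axis of tray, either way round below 0.1 rad or angle between the x axis of hex3 and the x axis of tray, either way round between 0.947 and 1.147 rad)) or (horizontal distance between hex4 and seat1 below 0.003 m and z of hex4 in the frame of tray below 0.006 m and (angle between the x axis of hex4 and the x axis of tray, either way round below 0.1 rad or angle between the x axis of hex4 and the x axis of tray, either way round between 0.947 and 1.147 rad)) or (horizontal distance between hex5 and seat1 below 0.003 m and z of hex5 in the frame of tray below 0.006 m and (angle between the x axis of hex5 and the x axis of tray, either way round below 0.1 rad or angle between the x axis of hex5 and the x axis of tray, either way round between 0.947 and 1.147 rad)) or (horizontal distance between hex6 and seat1 below 0.003 m and z of hex6 in the frame of tray below 0.006 m and (angle between the x axis of hex6 and the x axis of tray, either way round below 0.1 rad or angle between the x axis of hex6 and the x axis of tray, either way round between 0.947 and 1.147 rad))) and ((horizontal distance between hex0 and seat2 below 0.003 m and z of hex0 in the frame of tray below 0.006 m and (angle between the x axis of hex0 and the x axis of tray, either way round below 0.1 rad or angle between the x axis of hex0 and the x axis of tray, either way round between 0.947 and 1.147 rad)) or (horizontal distance between hex1 and seat2 below 0.003 m and z of hex1 in the frame of tray below 0.006 m and (angle between the x axis of hex1 and the x axis of tray, either way round below 0.1 rad or angle between the x axis of hex1 and the x axis of tray, either way round between 0.947 and 1.147 rad)) or (horizontal distance between hex2 and seat2 below 0.003 m and z of hex2 in the frame of tray below 0.006 m and (angle between the x axis of hex2 and the x axis of tray, either way round below 0.1 rad or angle between the x axis of hex2 and the x axis of tray, either way round between 0.947 and 1.147 rad)) or (horizontal distance between hex3 and seat2 below 0.003 m and z of hex3 in the frame of tray below 0.006 m and (angle between the x axis of hex3 and the x axis of tray, either way round below 0.1 rad or angle between the x axis of hex3 and the x axis of tray, either way round between 0.947 and 1.147 rad)) or (horizontal distance between hex4 and seat2 below 0.003 m and z of hex4 in the frame of tray below 0.006 m and (angle between the x axis of hex4 and the x axis of tray, either way round below 0.1 rad or angle between the x axis of hex4 and the x axis of tray, either way round between 0.947 and 1.147 rad)) or (horizontal distance between hex5 and seat2 below 0.003 m and z of hex5 in the frame of tray below 0.006 m and (angle between the x axis of hex5 and the x axis of tray, either way round below 0.1 rad or angle between the x axis of hex5 and the x axis of tray, either way round between 0.947 and 1.147 rad)) or (horizontal distance between hex6 and seat2 below 0.003 m and z of hex6 in the frame of tray below 0.006 m and (angle between the x axis of hex6 and the x axis of tray, either way round below 0.1 rad or angle between the x axis of hex6 and the x axis of tray, either way round between 0.947 and 1.147 rad))) and ((horizontal distance between hex0 and seat3 below 0.003 m and z of hex0 in the frame of tray below 0.006 m and (angle between the x axis of hex0 and the x axis of tray, either way round below 0.1 rad or angle between the x axis of hex0 and the x axis of tray, either way round between 0.947 and 1.147 rad)) or (horizontal distance between hex1 and seat3 below 0.003 m and z of hex1 in the frame of tray below 0.006 m and (angle between the x axis of hex1 and the x axis of tray, either way round below 0.1 rad or angle between the x axis of hex1 and the x axis of tray, either way round between 0.947 and 1.147 rad)) or (horizontal distance between hex2 and seat3 below 0.003 m and z of hex2 in the frame of tray below 0.006 m and (angle between the x axis of hex2 and the x axis of tray, either way round below 0.1 rad or angle between the x axis of hex2 and the x axis of tray, either way round between 0.947 and 1.147 rad)) or (horizontal distance between hex3 and seat3 below 0.003 m and z of hex3 in the frame of tray below 0.006 m and (angle between the x axis of hex3 and the x axis of tray, either way round below 0.1 rad or angle between the x axis of hex3 and the x axis of tray, either way round between 0.947 and 1.147 rad)) or (horizontal distance between hex4 and seat3 below 0.003 m and z of hex4 in the frame of tray below 0.006 m and (angle between the x axis of hex4 and the x axis of tray, either way round below 0.1 rad or angle between the x axis of hex4 and the x axis of tray, either way round between 0.947 and 1.147 rad)) or (horizontal distance between hex5 and seat3 below 0.003 m and z of hex5 in the frame of tray below 0.006 m and (angle between the x axis of hex5 and the x axis of tray, either way round below 0.1 rad or angle between the x axis of hex5 and the x axis of tray, either way round between 0.947 and 1.147 rad)) or (horizontal distance between hex6 and seat3 below 0.003 m and z of hex6 in the frame of tray below 0.006 m and (angle between the x axis of hex6 and the x axis of tray, either way round below 0.1 rad or angle between the x axis of hex6 and the x axis of tray, either way round between 0.947 and 1.147 rad)))), for 0.2 s.
At the end, for the whole second after the job is handed in: Each of the seven places (rear row of four, front row of three) holds a blank that lies flat on the tray floor, its centre within 3 mm of the place and a corner pointing to the tray's rear within 0.1 rad; all blanks at rest (all of step 1 and ((horizontal distance between hex0 and seat4 below 0.003 m and z of hex0 in the frame of tray below 0.006 m and (angle between the x axis of hex0 and the x axis of tray, either way round below 0.1 rad or angle between the x axis of hex0 and the x axis of tray, either way round between 0.947 and 1.147 rad)) or (horizontal distance between hex1 and seat4 below 0.003 m and z of hex1 in the frame of tray below 0.006 m and (angle between the x axis of hex1 and the x axis of tray, either way round below 0.1 rad or angle between the x axis of hex1 and the x axis of tray, either way round between 0.947 and 1.147 rad)) or (horizontal distance between hex2 and seat4 below 0.003 m and z of hex2 in the frame of tray below 0.006 m and (angle between the x axis of hex2 and the x axis of tray, either way round below 0.1 rad or angle between the x axis of hex2 and the x axis of tray, either way round between 0.947 and 1.147 rad)) or (horizontal distance between hex3 and seat4 below 0.003 m and z of hex3 in the frame of tray below 0.006 m and (angle between the x axis of hex3 and the x axis of tray, either way round below 0.1 rad or angle between the x axis of hex3 and the x axis of tray, either way round between 0.947 and 1.147 rad)) or (horizontal distance between hex4 and seat4 below 0.003 m and z of hex4 in the frame of tray below 0.006 m and (angle between the x axis of hex4 and the x axis of tray, either way round below 0.1 rad or angle between the x axis of hex4 and the x axis of tray, either way round between 0.947 and 1.147 rad)) or (horizontal distance between hex5 and seat4 below 0.003 m and z of hex5 in the frame of tray below 0.006 m and (angle between the x axis of hex5 and the x axis of tray, either way round below 0.1 rad or angle between the x axis of hex5 and the x axis of tray, either way round between 0.947 and 1.147 rad)) or (horizontal distance between hex6 and seat4 below 0.003 m and z of hex6 in the frame of tray below 0.006 m and (angle between the x axis of hex6 and the x axis of tray, either way round below 0.1 rad or angle between the x axis of hex6 and the x axis of tray, either way round between 0.947 and 1.147 rad))) and ((horizontal distance between hex0 and seat5 below 0.003 m and z of hex0 in the frame of tray below 0.006 m and (angle between the x axis of hex0 and the x axis of tray, either way round below 0.1 rad or angle between the x axis of hex0 and the x axis of tray, either way round between 0.947 and 1.147 rad)) or (horizontal distance between hex1 and seat5 below 0.003 m and z of hex1 in the frame of tray below 0.006 m and (angle between the x axis of hex1 and the x axis of tray, either way round below 0.1 rad or angle between the x axis of hex1 and the x axis of tray, either way round between 0.947 and 1.147 rad)) or (horizontal distance between hex2 and seat5 below 0.003 m and z of hex2 in the frame of tray below 0.006 m and (angle between the x axis of hex2 and the x axis of tray, either way round below 0.1 rad or angle between the x axis of hex2 and the x axis of tray, either way round between 0.947 and 1.147 rad)) or (horizontal distance between hex3 and seat5 below 0.003 m and z of hex3 in the frame of tray below 0.006 m and (angle between the x axis of hex3 and the x axis of tray, either way round below 0.1 rad or angle between the x axis of hex3 and the x axis of tray, either way round between 0.947 and 1.147 rad)) or (horizontal distance between hex4 and seat5 below 0.003 m and z of hex4 in the frame of tray below 0.006 m and (angle between the x axis of hex4 and the x axis of tray, either way round below 0.1 rad or angle between the x axis of hex4 and the x axis of tray, either way round between 0.947 and 1.147 rad)) or (horizontal distance between hex5 and seat5 below 0.003 m and z of hex5 in the frame of tray below 0.006 m and (angle between the x axis of hex5 and the x axis of tray, either way round below 0.1 rad or angle between the x axis of hex5 and the x axis of tray, either way round between 0.947 and 1.147 rad)) or (horizontal distance between hex6 and seat5 below 0.003 m and z of hex6 in the frame of tray below 0.006 m and (angle between the x axis of hex6 and the x axis of tray, either way round below 0.1 rad or angle between the x axis of hex6 and the x axis of tray, either way round between 0.947 and 1.147 rad))) and ((horizontal distance between hex0 and seat6 below 0.003 m and z of hex0 in the frame of tray below 0.006 m and (angle between the x axis of hex0 and the x axis of tray, either way round below 0.1 rad or angle between the x axis of hex0 and the x axis of tray, either way round between 0.947 and 1.147 rad)) or (horizontal distance between hex1 and seat6 below 0.003 m and z of hex1 in the frame of tray below 0.006 m and (angle between the x axis of hex1 and the x axis of tray, either way round below 0.1 rad or angle between the x axis of hex1 and the x axis of tray, either way round between 0.947 and 1.147 rad)) or (horizontal distance between hex2 and seat6 below 0.003 m and z of hex2 in the frame of tray below 0.006 m and (angle between the x axis of hex2 and the x axis of tray, either way round below 0.1 rad or angle between the x axis of hex2 and the x axis of tray, either way round between 0.947 and 1.147 rad)) or (horizontal distance between hex3 and seat6 below 0.003 m and z of hex3 in the frame of tray below 0.006 m and (angle between the x axis of hex3 and the x axis of tray, either way round below 0.1 rad or angle between the x axis of hex3 and the x axis of tray, either way round between 0.947 and 1.147 rad)) or (horizontal distance between hex4 and seat6 below 0.003 m and z of hex4 in the frame of tray below 0.006 m and (angle between the x axis of hex4 and the x axis of tray, either way round below 0.1 rad or angle between the x axis of hex4 and the x axis of tray, either way round between 0.947 and 1.147 rad)) or (horizontal distance between hex5 and seat6 below 0.003 m and z of hex5 in the frame of tray below 0.006 m and (angle between the x axis of hex5 and the x axis of tray, either way round below 0.1 rad or angle between the x axis of hex5 and the x axis of tray, either way round between 0.947 and 1.147 rad)) or (horizontal distance between hex6 and seat6 below 0.003 m and z of hex6 in the frame of tray below 0.006 m and (angle between the x axis of hex6 and the x axis of tray, either way round below 0.1 rad or angle between the x axis of hex6 and the x axis of tray, either way round between 0.947 and 1.147 rad))) and linear speed of each of hex0, hex1, hex2, hex3, hex4, hex5, hex6 below 0.01 m/s); the robot touches nothing.
It fails at once if a blank is lifted or tipped up from the tray floor (its origin more than 12 mm above the bench, or leaning more than 0.35 rad) (z of any of hex0, hex1, hex2, hex3, hex4, hex5, hex6 in the frame of tray above 0.012 m or angle between any of hex0, hex1, hex2, hex3, hex4, hex5, hex6's own z axis and vertical above 0.35 rad).
It fails at once if a blank leaves the tray (falls to the bench) (z of any of hex0, hex1, hex2, hex3, hex4, hex5, hex6 in the frame of tray below 0.001 m).
It fails at once if a thing beside the tray is moved by more than 20 mm (distance of any of coupling, t_key, pill_bottle from where it was at the start of the episode above 0.02 m).
It also fails if it takes over 72 s, if anything falls off the work surface, if the arm or the gripper's body presses on something with over 40 N, if the wrist force passes 120 N, or if a joint passes its speed limit or range.

## Working session

There is one attempt and no reset: what is moved stays moved. The work goes in short steps, Python scripts to look and compute and a shell command to move; the robot and the scene stay as the last step left them, time stands still between calls to the robot, and variables do not carry over. Pictures are saved under pics/ and viewed, and the job is handed in when it is done.

```bash
mkdir -p pics; ls; python3 - <<'E'
from plant import manip
import cv2
print(manip.state()); print(manip.grasp_offset)
for n in("scene","top"):
    cv2.imwrite(f"pics/{n}0.png",manip.grab_frame(n)); print(manip.camera_model(n))
E
```

```text
pics
{'time': 0.0, 'joint_pos': array([-1.32500399e+00,  5.33511743e-02,  1.61431930e+00,  3.20707575e-06,
        1.47600212e+00, -1.19047040e-01]), 'joint_vel': array([ 1.32002337e-03,  8.81931641e-05,  3.20366620e-04, -8.93116456e-04,
        4.60119692e-04, -7.30685831e-04]), 'joint_efforts': array([-5.94328640e-05, -3.93685198e+01, -3.70169771e+01, -6.53143707e-05,
        7.18084804e-03,  1.15107147e-05]), 'tool_pos': array([ 0.22281783, -0.5832535 ,  0.23005144]), 'tool_rot': array([ 0.12823037, -0.12832126,  0.6961078 , -0.69463988]), 'contact_force': array([ 0.57281645, -0.04923209, -0.06904611]), 'ft_torque': array([ 0.01979935,  0.0315631 , -0.02008056]), 'gripper_width': 0.9985170245939301}
-0.0187
{'fx': 473.4953309391849, 'fy': 473.4953309391849, 'cx': 248.48838244736436, 'cy': 189.47544234959534, 'rvec': array([ 2.22231137, -0.63501599,  0.2881012 ]), 'tvec': array([-0.53176397, -0.04559096,  1.15741693])}
{'fx': 478.2201444446221, 'fy': 478.2201444446221, 'cx': 259.0485566550926, 'cy': 191.16575962640434, 'rvec': array([ 2.20284296, -2.1495087 ,  0.1057055 ]), 'tvec': array([-0.41509568,  0.41517104,  1.02755024])}
```

View pics/scene0.png

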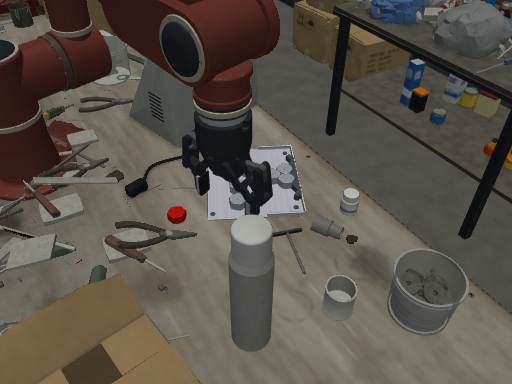

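View pics/top0.png

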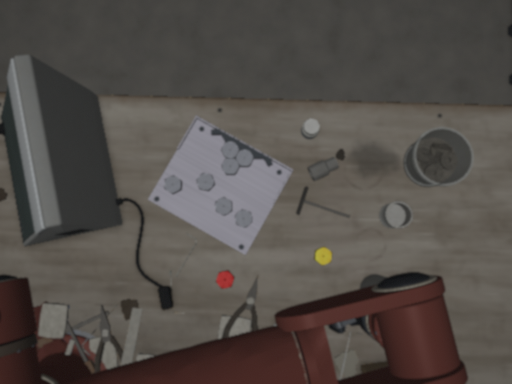

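The top view is clear of the arm. The tray is around pixel (220,185), with three seated blanks near (240,157) and loose ones near (173,184), (205,181), (223,205) and (244,217). I'll zoom in.

```bash
python3 - <<'E'
import cv2
im=cv2.imread("pics/top0.png")[110:260,140:300]
cv2.imwrite("pics/top0c.png",cv2.resize(cv2.convertScaleAbs(im,alpha=1.3),None,fx=5,fy=4*0+3.75*0+5 if 0 else 4,interpolation=cv2.INTER_CUBIC) if 0 else cv2.resize(im,(640,600),interpolation=cv2.INTER_CUBIC))
E
```

```text
(no output)
```

View pics/top0c.png

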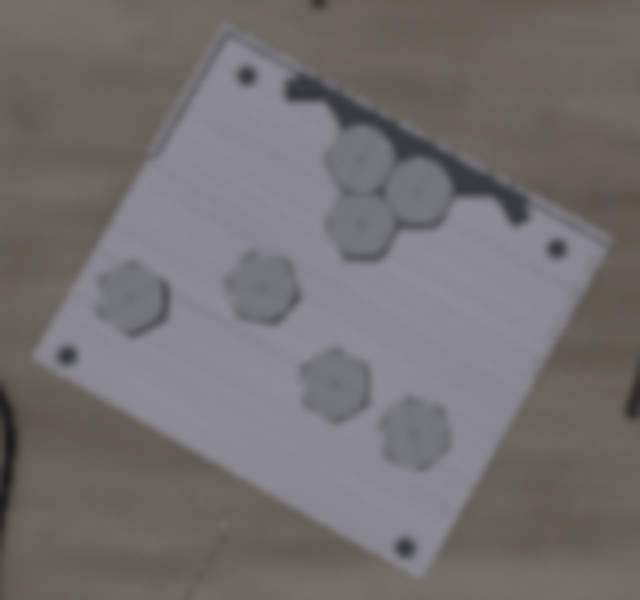

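```bash
cat > h.py <<'E'
import numpy as np, cv2
from scipy.optimize import minimize
from plant import manip
C=manip.camera_model("top")
K=np.array([[C['fx'],0,C['cx']],[0,C['fy'],C['cy']],[0,0,1]])
def proj(P):
    return cv2.projectPoints(np.asarray(P,float).reshape(-1,3),C['rvec'],C['tvec'],K,None)[0][:,0]
def unproj(uv,z):
    R=cv2.Rodrigues(C['rvec'])[0]; o=-R.T@C['tvec']
    uv=np.atleast_2d(uv); d=np.c_[(uv[:,0]-C['cx'])/C['fx'],(uv[:,1]-C['cy'])/C['fy'],np.ones(len(uv))]@R
    return o[:2]+d[:,:2]*((z-o[2])/d[:,2])[:,None]
def img(name):
    im=manip.grab_frame("top"); cv2.imwrite(f"pics/{name}.png",im); return im
# hexagon template: inside / outside sample points
a=np.radians(30+60*np.arange(6)); N=np.c_[np.cos(a),np.sin(a)]
g=np.mgrid[-26:27,-26:27].reshape(2,-1).T*1.0
dd=(g@N.T).max(1)-18
INS=g[dd<0]; 
RIM=np.concatenate([np.c_[np.full(15,18.),np.linspace(-9,9,15)]@np.array([[np.cos(t),np.sin(t)],[-np.sin(t),np.cos(t)]]) for t in a])
NRM=np.repeat(N,15,0)
def fit(gray,x,y,th,z=0.022,free=None):
    gray=cv2.GaussianBlur(gray.astype(np.float32),(0,0),0.6)
    def samp(P):
        uv=proj(np.c_[P/1000,np.full(len(P),z)]).astype(np.float32)
        return cv2.remap(gray,uv[:,0].reshape(1,-1),uv[:,1].reshape(1,-1),cv2.INTER_CUBIC)[0]
    def cost(p):
        c,s=np.cos(p[2]/20),np.sin(p[2]/20); R=np.array([[c,s],[-s,c]])
        o=samp((RIM+2.2*NRM)@R+p[:2]); i=samp((RIM-2.2*NRM)@R+p[:2])
        return -np.clip(o-i,-20,40).mean()
    best=None
    for d in ([0] if th is not None else np.radians(np.arange(0,60,7.5))):
        r=minimize(cost,[x,y,20*((th or 0)+d)],method='Nelder-Mead',options=dict(initial_simplex=[[x,y,20*((th or 0)+d)],[x+3,y,20*((th or 0)+d)],[x,y+3,20*((th or 0)+d)],[x,y,20*((th or 0)+d)+3]],xatol=.02,fatol=.005))
        if best is None or r.fun<best.fun: best=r
    p=best.x; return p[0],p[1],np.degrees(p[2]/20)%60,best.fun
E
cat > p0.py <<'E'
from h import *
im=cv2.imread("pics/top0.png"); g=cv2.cvtColor(im,cv2.COLOR_BGR2GRAY)
f=lambda c:np.array(c)/4.0+[140,110]-0.4
for n,c in dict(s2=(361,159),s1=(421,192),s5=(361,225),A=(132,298),B=(263,287),Cc=(336,385),D=(415,433)).items():
    w=unproj(f(c),0.022)[0]*1000
    print(n,w.round(1),np.round(fit(g,*w,None),2))
for c in [(226,28),(612,240),(424,578),(34,355)]:
    print((unproj(f(c),0.008)*1000).round(1))
E
python3 p0.py
```

```text
s2 [ 516.  -338.2] [ 508.91 -336.38   46.16   -3.99]
s1 [ 498.5 -371.7] [ 493.21 -368.54   25.24   -4.99]
s5 [ 479.3 -339.3] [ 477.18 -340.98   35.76  -11.78]
A [ 435.9 -215.3] [ 434.46 -217.76   57.68  -18.69]
B [ 443.7 -286.7] [ 441.71 -287.79   19.96  -16.17]
Cc [ 391.  -328.3] [ 390.39 -328.98    2.67  -17.18]
D [ 365.9 -372.1] [ 365.49 -372.16   12.81  -14.28]
[[ 591.2 -259.3]]
[[ 476.4 -478.4]]
[[ 287.2 -378.7]]
[[ 404.3 -160. ]]
```

```bash
python3 - <<'E'
from h import *
R=cv2.Rodrigues(C['rvec'])[0]; print(-R.T@C['tvec'])
im=cv2.imread("pics/top0.png")
c=im[135:225,160:260]; c=cv2.convertScaleAbs(c,alpha=2,beta=-90)
cv2.imwrite("pics/z.png",cv2.resize(c,(660,594),interpolation=cv2.INTER_NEAREST))
E
```

```text
[ 0.32851193 -0.40105547  1.0638446 ]
```

View pics/z.png

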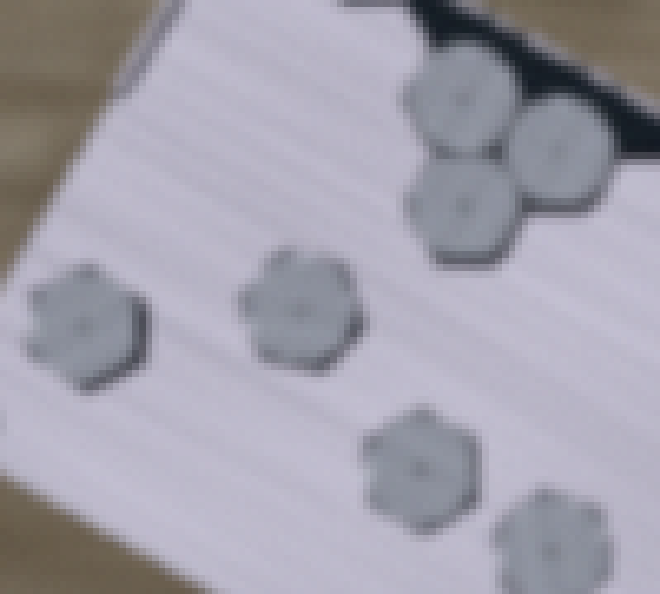

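```bash
cat >> h.py <<'E'
from scipy.spatial import ConvexHull
HX=20.785*np.c_[np.cos(np.radians(60*np.arange(6))),np.sin(np.radians(60*np.arange(6)))]
def hullpx(x,y,th):
    c,s=np.cos(th),np.sin(th); P=HX@np.array([[c,s],[-s,c]])+[x,y]
    P=np.r_[np.c_[P,np.full(6,22.)],np.c_[P,np.full(6,3.)]]/1000
    return cv2.convexHull(proj(P).astype(np.float32))[:,0]
S=8
def fit2(g,x,y,th=None,r=16,lo=150,hi=190):
    """soft silhouette fit for blank on bright floor"""
    u0,v0=np.round(proj([[x/1000,y/1000,.0125]])[0]).astype(int)
    crop=g[v0-r:v0+r+1,u0-r:u0+r+1].astype(np.float32)
    obs=np.clip((hi-crop)/(hi-lo),0,1)
    def cost(p):
        h=hullpx(p[0],p[1],p[2]/20)
        m=np.zeros(((2*r+1)*S,(2*r+1)*S),np.uint8)
        q=((h-[u0-r,v0-r]+.5)*S-.5)
        cv2.fillConvexPoly(m,np.round(q*16).astype(np.int32),255,cv2.LINE_AA,4)
        m=cv2.GaussianBlur(cv2.resize(m,(2*r+1,2*r+1),interpolation=cv2.INTER_AREA).astype(np.float32)/255,(0,0),.6)
        w=np.hypot(*np.mgrid[-r:r+1,-r:r+1])<14
        return (((m-obs)**2)*w).sum()
    best=None
    for d in ([th] if th is not None else np.radians(np.arange(0,60,10))):
        t=20*d
        q=minimize(cost,[x,y,t],method='Nelder-Mead',options=dict(initial_simplex=[[x,y,t],[x+3,y,t],[x,y+3,t],[x,y,t+3]],xatol=.03,fatol=.002))
        if best is None or q.fun<best.fun:best=q
    return best.x[0],best.x[1],np.degrees(best.x[2]/20)%60,best.fun
E
cat > p1.py <<'E'
from h import *
im=cv2.imread("pics/top0.png"); g=cv2.cvtColor(im,cv2.COLOR_BGR2GRAY)
print(g[180:190,165:183])
f=lambda c:np.array(c)/4.0+[140,110]-0.4
zc=[(226,28,.016),(612,240,.016),(424,578,.003),(34,355,.003)]
W=np.array([unproj(f(c[:2]),c[2])[0]*1000 for c in zc]); print(W.round(1))
T=np.array([[31,125],[31,-125],[-185,-125],[-185,125]],float)
Wm,Tm=W.mean(0),T.mean(0); Z=((W-Wm)@[1,1j])*np.conj((T-Tm)@[1,1j]); yaw=np.angle(Z.sum())
R=np.array([[np.cos(yaw),-np.sin(yaw)],[np.sin(yaw),np.cos(yaw)]]); o=Wm-R@Tm
print("yaw",np.degrees(yaw),"o",o, "res",(W-(T@R.T+o)).round(1))
for s in [(0,18.3),(0,-18.3),(-31,0)]: w=R@s+o; print(w, proj([[*w/1000,.022]]))
d=lambda u,v:np.array([u,v])/6.6+[160,135]-.42
for n,c in dict(s2=(461,99),s1=(559,150),s5=(463,206),A=(86,325),B=(300,308),Cc=(421,468),D=(552,551)).items():
    w=unproj(d(*c),0.022)[0]*1000; r=fit2(g,*w) if n in('A','B','Cc','D') else 0
    print(n,d(*c).round(1),w.round(1),np.round(r,2), (R.T@(w-o)).round(1), (R.T@(np.array(r[:2])-o)).round(1) if r else '')
E
python3 p1.py
```

```text
[[112 112 116 116 116 116 117 116 117 117 118 117 117 114 109 104 111 127]
 [116 115 116 116 117 117 117 117 117 118 117 116 115 115 110  97  96 115]
 [121 117 116 117 117 117 117 115 116 117 116 116 116 116 111  96  88 109]
 [125 119 118 118 117 117 114 112 113 115 116 116 116 117 113  95  85 106]
 [125 120 117 117 117 115 112 110 112 115 116 116 118 118 113  96  85 106]
 [122 120 117 117 117 115 114 112 114 116 118 118 118 119 114  96  87 108]
 [118 117 116 116 116 116 116 116 116 118 119 118 118 118 113  97  90 111]
 [112 114 116 116 117 116 118 118 118 118 118 118 118 116 109  93  91 115]
 [110 113 115 117 117 118 119 119 118 118 118 116 116 112 102  87  93 117]
 [119 116 118 118 119 119 119 118 117 117 116 114 111 103  91  84  99 121]]
[[ 589.2 -260.4]
 [ 475.3 -477.8]
 [ 287.  -378.6]
 [ 404.7 -158.8]]
yaw -28.06830398006338 o [ 507.00298968 -355.13868693] res [[-4.  -0.9]
 [-0.2  2.2]
 [ 2.1 -0.3]
 [ 2.1 -1. ]]
[ 515.61357552 -338.99099944] [[230.21037757 149.55189975]]
[ 498.39240383 -371.28637443] [[244.64337241 157.64108141]]
[ 479.64898354 -340.55244862] [[230.43310835 165.72608829]]
s2 [229.4 149.6] [ 515.5 -337.3] 0 [-0.9 19.8] 
s1 [244.3 157.3] [ 499.1 -370.5] 0 [  0.2 -17.2] 
s5 [229.7 165.8] [ 479.5 -339. ] 0 [-31.9   1.3] 
A [172.6 183.8] [ 436.5 -215.3] [ 433.65 -210.25   31.32  318.15] [-128.    90.3] [-132.9   93.3]
B [205.  181.2] [ 444. -286.] [ 444.47 -278.21   11.96  327.91] [-88.2  31.4] [-91.4  38.5]
Cc [223.4 205.5] [ 391.8 -327.8] [ 392.1  -323.29   29.39  334.89] [-114.6  -30.1] [-116.4  -26. ]
D [243.2 218.1] [ 365.4 -371.8] [ 368.93 -365.53   31.41  340.26] [-117.1  -81.3] [-116.9  -74.1]
```

```bash
sed -i 's/    obs=np.clip.*/    bg=np.median(crop[crop>np.percentile(crop,60)]); fg=np.median(crop[r-4:r+5,r-4:r+5]); obs=np.clip((bg-crop)\/(bg-fg),0,1)/' h.py; sed -i 's/^print(g\[.*//' p1.py; python3 p1.py
```

```text
[[ 589.2 -260.4]
 [ 475.3 -477.8]
 [ 287.  -378.6]
 [ 404.7 -158.8]]
yaw -28.06830398006338 o [ 507.00298968 -355.13868693] res [[-4.  -0.9]
 [-0.2  2.2]
 [ 2.1 -0.3]
 [ 2.1 -1. ]]
[ 515.61357552 -338.99099944] [[230.21037757 149.55189975]]
[ 498.39240383 -371.28637443] [[244.64337241 157.64108141]]
[ 479.64898354 -340.55244862] [[230.43310835 165.72608829]]
s2 [229.4 149.6] [ 515.5 -337.3] 0 [-0.9 19.8] 
s1 [244.3 157.3] [ 499.1 -370.5] 0 [  0.2 -17.2] 
s5 [229.7 165.8] [ 479.5 -339. ] 0 [-31.9   1.3] 
A [172.6 183.8] [ 436.5 -215.3] [ 436.09 -215.05   58.17   15.69] [-128.    90.3] [-128.5   90.2]
B [205.  181.2] [ 444. -286.] [ 443.53 -286.46   21.38   19.06] [-88.2  31.4] [-88.3  30.7]
Cc [223.4 205.5] [ 391.8 -327.8] [ 390.96 -328.04    3.44   14.12] [-114.6  -30.1] [-115.1  -30.7]
D [243.2 218.1] [ 365.4 -371.8] [ 365.62 -372.23   12.82   17.25] [-117.1  -81.3] [-116.7  -81.6]
```

```bash
cat > p2.py <<'E'
from h import *
im=cv2.imread("pics/top0.png").astype(np.float32)
d=cv2.GaussianBlur(im[...,0]-im[...,2],(0,0),.7)
yaw=np.radians(-28.1)
o=np.array([507.,-355.1])
def w2(t,yaw,o):
    R=np.array([[np.cos(yaw),-np.sin(yaw)],[np.sin(yaw),np.cos(yaw)]]); return np.asarray(t)@R.T+o
def edge(P0,P1,nrm,z):
    # sub-pixel half-level crossing along nrm in tray coords
    out=[]
    for s in np.linspace(0,1,60):
        c=np.array(P0)+(np.array(P1)-P0)*s
        ts=np.arange(-10,10.1,.4); pts=c+ts[:,None]*np.array(nrm)
        uv=proj(np.c_[w2(pts,yaw,o)/1000,np.full(len(pts),z)]).astype(np.float32)
        v=cv2.remap(d,uv[:,0].reshape(1,-1),uv[:,1].reshape(1,-1),cv2.INTER_LINEAR)[0]
        hi,lo=v[:8].mean(),v[-8:].mean(); h=(hi+lo)/2
        k=np.where((v[:-1]>=h)&(v[1:]<h))[0]
        if hi-lo>8 and len(k)==1: out.append(c+nrm*np.array(ts[k[0]]+.4*(v[k[0]]-h)/(v[k[0]]-v[k[0]+1])))
    out=np.array(out); return out
f=edge((-185,-115),(-185,115),np.array([-1.,0]),.003); p=np.polyfit(f[:,1],f[:,0],1); print("front x=",p[1],"slope deg",np.degrees(np.arctan(p[0])),len(f),np.std(f[:,0]-np.polyval(p,f[:,1])))
for sgn in(1,-1):
    f=edge((-175,125*sgn),(-65,125*sgn),np.array([0,1.*sgn]),.003)
    p=np.polyfit(f[:,0],f[:,1],1); print("side y at -120",np.polyval(p,-120),"slope deg",np.degrees(np.arctan(p[0])),len(f),np.std(f[:,1]-np.polyval(p,f[:,0])))
E
python3 p2.py
```

```text
front x= -185.29599674687023 slope deg -0.14084854210064743 60 0.14321715636785973
side y at -120 126.41796308688821 slope deg 0.1486417078613264 60 0.11645579020785568
side y at -120 -124.3225750666275 slope deg 0.06289056339240069 60 0.15539507537646477
```

The blanks are located: the dimples and the silhouette fit agree to about 0.5 mm. The tray edges give yaw −28.0° and origin (507.3, −353.8) mm. Next I'll work out the tool yaw and the approach.

```bash
cat > t.py <<'E'
import numpy as np
from scipy.spatial.transform import Rotation as Ro
from plant import manip
YAW=np.radians(-28.0); O=np.array([507.3,-353.8])
RT=np.array([[np.cos(YAW),-np.sin(YAW)],[np.sin(YAW),np.cos(YAW)]])
w2t=lambda p:RT.T@(np.asarray(p)[:2]-O)
t2w=lambda p:RT@np.asarray(p)+O
def cur():
    s=manip.state(); q=s['tool_rot']; R=Ro.from_quat([q[1],q[2],q[3],q[0]]).as_matrix()
    p=s['tool_pos']*1000
    yx=np.degrees(np.arctan2(R[1,0],R[0,0]))+28.0   # tool x dir in tray frame
    return p,(yx+90)%180-90,R,s
def show():
    p,y,R,s=cur(); print("t%.2f tray"%s['time'],w2t(p).round(1),"z %.1f"%p[2],"yaw %.1f"%y,"F",s['contact_force'].round(1),"w %.3f"%s['gripper_width'],"tilt %.3f"%R[2,1], "j6 %.2f"%s['joint_pos'][5])
def go(tx,ty,z,yaw,push=None):
    """delta in units to put TCP at tray (tx,ty) yaw (deg rel tray)"""
    p,y,R,s=cur(); d=np.r_[t2w([tx,ty]),z]-p; dy=(yaw-y+90)%180-90
    print("delta units",(d/50).round(2),"turn units %.2f"%(dy/6))
if __name__=="__main__": show()
E
python3 - <<'E'
from t import *
p,y,R,s=cur(); print(R.round(2)); show()
from h import unproj
print((unproj([[118,225],[100,95],[118,200]],0)*1000).round(0))
# A: center(-128.1,88.9) yaw -33.8, TCP behind 27+8
c=np.array([-128.1,88.9]); h=np.radians(-33.8); b=c-36*np.array([np.cos(h),np.sin(h)]); print(b,t2w(b)); go(*b,60,-33.8)
E
```

```text
[[-0.93 -0.    0.36]
 [-0.36  0.   -0.93]
 [-0.   -1.   -0.  ]]
t0.10 tray [-143.4 -336.2] z 230.2 yaw 48.9 F [ 0.6 -0.8  0. ] w 1.002 tilt -1.000 j6 -0.12
[[344. -94.]
 [638. -38.]
 [400. -91.]]
[-158.01544089  108.92664216] [ 418.91860775 -183.43972753]
delta units [ 3.92  8.   -3.4 ] turn units -13.78
```

```bash
python3 -m jog '{"offset":[[0.24,0.5,0],[0.24,0.5,0],[0.24,0.5,0],[0.24,0.5,0],[0.24,0.5,0],[0.24,0.5,0],[0.24,0.5,0],[0.24,0.5,0],[0.24,0.5,0],[0.24,0.5,0],[0.24,0.5,0],[0.24,0.5,0]],"angular":[[0,0,1],[0,0,1],[0,0,1],[0,0,1],[0,0,1],[0,0,1],[0,0,1],[0,0,1],[0,0,1],[0,0,1],[0,0,1],[0,0,1]],"jaw":[18,18,18,18,18,18,18,18,18,18,18,18]}'; python3 - <<'E'
from t import *
show(); c=np.array([-128.1,88.9]); h=np.radians(-33.8); b=c-36*np.array([np.cos(h),np.sin(h)]); go(*b,60,-33.8)
E
```

```text
time: 1.3
tool_pos: [0.3671, -0.2826, 0.2308]
tool_rot: [0.514, -0.513, 0.486, -0.486]
contact_force: [-0.3, 0.8, -0.8]
gripper_width: 0.212
t1.30 tray [-157.2   -2.9] z 230.8 yaw -58.9 F [-0.3  0.8 -0.8] w 0.212 tilt -1.000 j6 -0.87
delta units [ 1.04  1.98 -3.42] turn units 4.18
```

```bash
python3 -m jog '{"offset":[[0.26,0.5,0],[0.26,0.5,-0.3],[0.26,0.5,-0.6],[0.26,0.48,-0.9],[0,0,-0.9],[0,0,-0.72],[0,0,0]],"angular":[[0,0,1],[0,0,1],[0,0,1],[0,0,1],[0,0,0.18],[0,0,0],[0,0,0]],"jaw":[18,18,18,18,18,18,18]}'; python3 - <<'E'
from t import *
from h import img,proj
show(); img("a1")
im=__import__('cv2').imread("pics/a1.png"); import cv2
print(proj([t2w([-128.1,88.9]).tolist()+[22]]/np.float64(1000)))
c=cv2.convertScaleAbs(im[110:260,130:300],alpha=1.6,beta=-40); cv2.imwrite("pics/a1c.png",cv2.resize(c,(680,600),interpolation=cv2.INTER_CUBIC))
E
```

```text
time: 2.0
tool_pos: [0.4139, -0.1828, 0.0565]
tool_rot: [0.606, -0.606, 0.369, -0.36]
contact_force: [-0.7, 0.8, -0.8]
gripper_width: 0.21
t2.00 tray [-162.7  107.1] z 56.5 yaw -34.0 F [-0.7  0.8 -0.8] w 0.210 tilt -1.000 j6 -1.07
[[172.55432642 184.08811259]]
```

View pics/a1c.png

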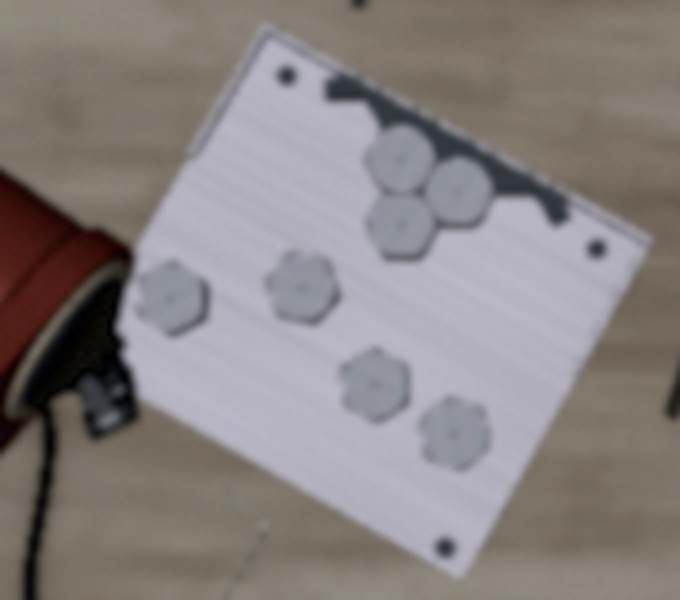

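```bash
python3 - <<'E'
from t import *
from h import proj
show()
p=cur()[0]; uv=proj([p/1000]); print(uv,(uv-[130,110])*4)
c=np.array([-128.1,88.9]); h=np.radians(-33.8)
for k in (36,27): b=c-k*np.array([np.cos(h),np.sin(h)]); go(*b,8,-33.8)
E
```

```text
t2.05 tray [-160.   106.7] z 59.9 yaw -34.0 F [ 0.2 -0.5  1.1] w 0.211 tilt -1.000 j6 -1.07
[[154.45957171 191.15654291]] [[ 97.83828685 324.62617165]]
delta units [ 0.06  0.02 -1.04] turn units 0.03
delta units [ 0.14 -0.14 -1.04] turn units 0.03
```

```bash
cat > plan.py <<'E'
import sys,json
from t import *
def plan(wps,step=8.0,off=26.6,z=8,tstep=5):
    """wps: hex centre (tray x,y,yaw deg). prints row deltas from the present pose"""
    p,y,R,s=cur(); 
    pts=[]
    for a,b in zip(wps[:-1],wps[1:]):
        a=np.array(a,float);b=np.array(b,float)
        n=int(np.ceil(max(np.hypot(*(b-a)[:2])/step,abs(b[2]-a[2])/tstep)))
        pts+= [a+(b-a)*k/n for k in range(1,n+1)]
    pts=[np.array(wps[0],float)]+pts
    P=p.copy(); Y=y
    for q in pts:
        h=np.radians(q[2]); w=t2w(q[:2]-off*np.array([np.cos(h),np.sin(h)]))
        d=(np.r_[w,z]-P)/50; d=d.round(2); t=round(((q[2]-Y+90)%180-90)/6,2)
        P=P+d*50; Y+=t*6
        print(f"[{d[0]},{d[1]},{d[2]}] {t}  hex({q[0]:.0f},{q[1]:.0f},{q[2]:.0f})")
    print(len(pts))
E
python3 -m jog '{"offset":[[0.06,0.02,-0.5],[0,0,-0.44],[0,0,-0.1],[0,0,0]],"angular":[[0,0,0],[0,0,0],[0,0,0],[0,0,0]],"jaw":[18,18,18,18]}'
python3 - <<'E'
from plan import *
show(); plan([(-134.7,93.3,-33.8),(-128.1,88.9,-33.8),(-106,74,-28),(-76,60,-14),(-45,55,-1),(-28,54.9,0)])
E
```

```text
time: 2.45
tool_pos: [0.422, -0.1857, 0.0118]
tool_rot: [-0.606, 0.606, -0.364, 0.365]
contact_force: [0.3, -0.6, -0.1]
gripper_width: 0.208
t2.45 tray [-154.2  108.4] z 11.8 yaw -34.0 F [ 0.3 -0.6 -0.1] w 0.208 tilt -1.000 j6 -1.06
[-0.05,0.02,-0.08] 0.04  hex(-135,93,-34)
[0.08,-0.14,0.0] -0.0  hex(-128,89,-34)
[0.05,-0.12,0.0] 0.24  hex(-123,85,-32)
[0.05,-0.13,0.0] 0.24  hex(-117,81,-31)
[0.05,-0.12,0.0] 0.24  hex(-112,78,-29)
[0.05,-0.13,0.0] 0.25  hex(-106,74,-28)
[0.06,-0.12,0.0] 0.46  hex(-100,71,-25)
[0.06,-0.12,0.0] 0.47  hex(-94,68,-22)
[0.06,-0.12,0.0] 0.47  hex(-88,66,-20)
[0.06,-0.13,0.0] 0.46  hex(-82,63,-17)
[0.06,-0.12,0.0] 0.47  hex(-76,60,-14)
[0.11,-0.12,0.0] 0.54  hex(-68,59,-11)
[0.1,-0.12,0.0] 0.54  hex(-60,58,-8)
[0.11,-0.12,0.0] 0.54  hex(-53,56,-4)
[0.11,-0.12,0.0] 0.55  hex(-45,55,-1)
[0.1,-0.06,0.0] 0.05  hex(-39,55,-1)
[0.1,-0.05,0.0] 0.06  hex(-34,55,-0)
[0.1,-0.06,0.0] 0.05  hex(-28,55,0)
18
```

```bash
python3 -m jog '{"offset":[[-0.05,0.02,-0.08],[0.08,-0.14,0],[0.05,-0.12,0],[0.05,-0.13,0],[0.05,-0.12,0],[0.05,-0.13,0],[0,0,0]],"angular":[[0,0,0.04],[0,0,0],[0,0,0.24],[0,0,0.24],[0,0,0.24],[0,0,0.25],[0,0,0]],"jaw":[18,18,18,18,18,18,18]}'
cat > look.py <<'E'
import sys,cv2
from t import *
from h import img,proj,unproj,fit2
n=sys.argv[1]; show(); im=img(n)
c=cv2.convertScaleAbs(im[110:260,130:300],alpha=1.6,beta=-40); c=cv2.resize(c,(680,600),interpolation=cv2.INTER_CUBIC)
p=cur()[0]; u=((proj([p/1000])-[130,110]+.4)*4)[0]; cv2.drawMarker(c,tuple(u.astype(int).tolist()),(0,0,255),0,12)
cv2.imwrite(f"pics/{n}c.png",c)
g=cv2.cvtColor(im,cv2.COLOR_BGR2GRAY)
for a in sys.argv[2:]:
    tx,ty=map(float,a.split(','))
    r=fit2(g,*t2w([tx,ty])); print(a,'->',w2t(r[:2]).round(1),"ang",round((r[2]+28+30)%60-30,1),"cost",round(r[3],1))
E
python3 look.py a2 -106,74 -87.9,29.4
```

```text
time: 3.15
tool_pos: [0.434, -0.2176, 0.0078]
tool_rot: [-0.624, 0.624, -0.331, 0.333]
contact_force: [-0.2, -0.7, -0.2]
gripper_width: 0.21
t3.15 tray [-128.7   85.9] z 7.8 yaw -28.0 F [-0.2 -0.7 -0.2] w 0.210 tilt -1.000 j6 -1.21
-106,74 -> [-106.9   86.7] ang -17.1 cost 102.8
-87.9,29.4 -> [-87.9  29.5] ang -10.6 cost 38.8
```

View pics/a2c.png

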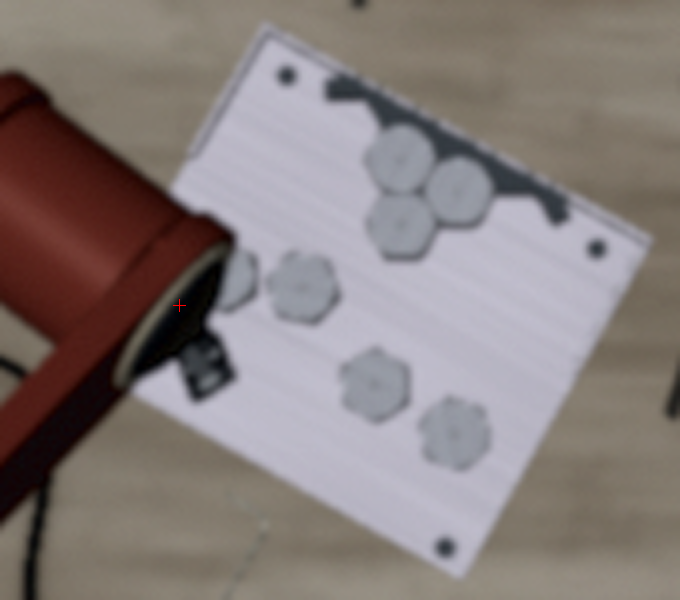

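```bash
python3 - <<'E'
from t import *
from h import hullpx
import cv2
c=cv2.imread("pics/a2c.png")
w=t2w([-105.2,73.4]); h=(hullpx(*w,np.radians(-28-28))-[130,110]+.5)*4
cv2.polylines(c,[h.astype(np.int32)],True,(0,0,255),1); cv2.imwrite("pics/a2o.png",cv2.resize(c[200:350,150:350],None,fx=3,fy=3))
from plan import *
plan([(-105.2,73.4,-28),(-99,73.8,-22),(-84,74,-12),(-70,66,-14),(-50,57,-10),(-36,55,-2),(-22,54.9,0)])
E
```

```text
[0.01,-0.01,0.01] 0.0  hex(-105,73,-28)
[0.03,-0.04,-0.0] 0.5  hex(-102,74,-25)
[0.04,-0.05,-0.0] 0.5  hex(-99,74,-22)
[0.1,-0.1,-0.0] 0.84  hex(-92,74,-17)
[0.1,-0.1,-0.0] 0.83  hex(-84,74,-12)
[0.06,-0.08,-0.0] -0.11  hex(-79,71,-13)
[0.06,-0.09,-0.0] -0.11  hex(-75,69,-13)
[0.06,-0.09,-0.0] -0.11  hex(-70,66,-14)
[0.08,-0.12,-0.0] 0.22  hex(-63,63,-13)
[0.09,-0.13,-0.0] 0.22  hex(-57,60,-11)
[0.08,-0.12,-0.0] 0.22  hex(-50,57,-10)
[0.09,-0.12,-0.0] 0.67  hex(-43,56,-6)
[0.09,-0.11,-0.0] 0.67  hex(-36,55,-2)
[0.12,-0.08,-0.0] 0.16  hex(-29,55,-1)
[0.12,-0.07,-0.0] 0.17  hex(-22,55,0)
15
```

View pics/a2o.png

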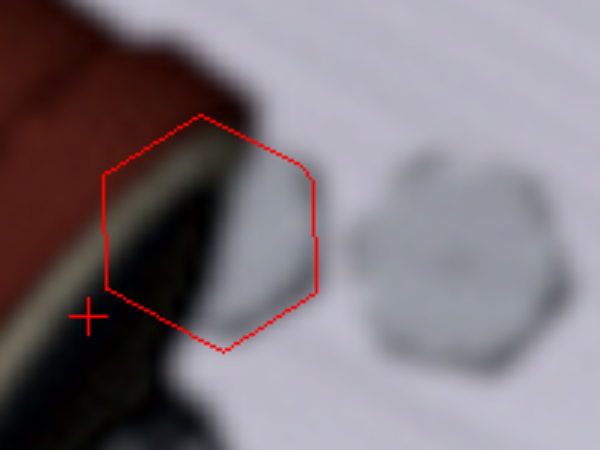

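The blank follows the V-push as predicted, within about 1 mm. I'll go on, swinging clear of B.

```bash
python3 -m jog '{"offset":[[0.03,-0.04,0],[0.04,-0.05,0],[0.1,-0.1,0],[0.1,-0.1,0],[0.06,-0.08,0],[0.06,-0.09,0],[0,0,0]],"angular":[[0,0,0.5],[0,0,0.5],[0,0,0.84],[0,0,0.83],[0,0,-0.11],[0,0,-0.11],[0,0,0]],"jaw":[18,18,18,18,18,18,18]}'
cat > ov.py <<'E'
import sys,cv2
from t import *
from h import hullpx
n=sys.argv[1]; c=cv2.imread(f"pics/{n}c.png")
p,y,R,s=cur(); h=np.radians(y); q=w2t(p)+26.6*np.array([np.cos(h),np.sin(h)]); print("expected hex",q.round(1),round(y,1))
for a in [(q[0],q[1],y)]+[tuple(map(float,a.split(','))) for a in sys.argv[2:]]:
    h=(hullpx(*t2w(a[:2]),np.radians(a[2]-28))-[130,110]+.5)*4
    cv2.polylines(c,[h.astype(np.int32)],True,(0,0,255),1)
cv2.imwrite(f"pics/{n}o.png",c)
E
python3 look.py a3 -87.9,29.4;python3 ov.py a3
```

```text
time: 3.9
tool_pos: [0.4528, -0.2397, 0.0069]
tool_rot: [-0.661, 0.662, -0.249, 0.25]
contact_force: [-0.5, -0.7, 0.2]
gripper_width: 0.214
t3.90 tray [-101.7   75.2] z 6.9 yaw -13.4 F [-0.5 -0.7  0.2] w 0.214 tilt -1.000 j6 -1.48
-87.9,29.4 -> [-91.5  35.6] ang -28.3 cost 133.6
expected hex [-76.2  69.2] -13.3
```

View pics/a3o.png

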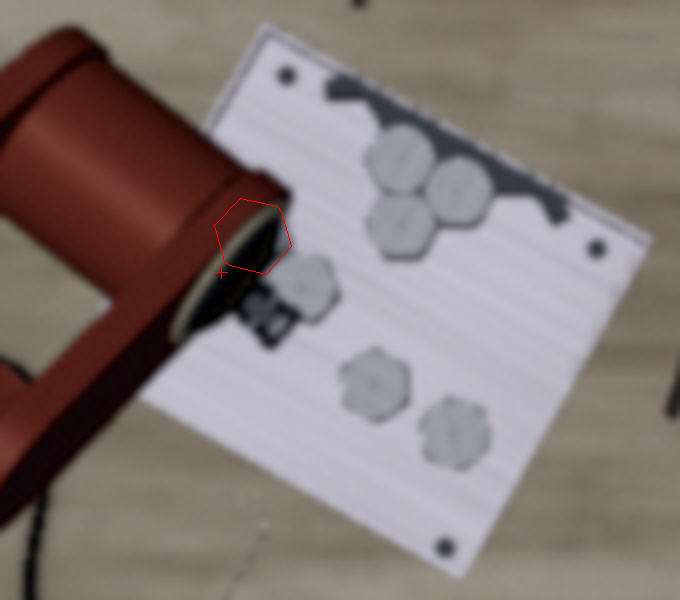

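```bash
python3 -m jog '{"offset":[[0.06,-0.09,0],[0.08,-0.12,0],[0.09,-0.13,0],[0.08,-0.12,0],[0.09,-0.12,0],[0.09,-0.11,0],[0.12,-0.08,0],[0,0,0]],"angular":[[0,0,-0.11],[0,0,0.22],[0,0,0.22],[0,0,0.22],[0,0,0.67],[0,0,0.67],[0,0,0.16],[0,0,0]],"jaw":[18,18,18,18,18,18,18,18]}'
python3 look.py a4; python3 ov.py a4; python3 - <<'E'
from plan import *
plan([(-29,55,-1),(-12,54.9,0),(-6,54.9,0),(0.5,54.9,0)],step=5)
cv=__import__('cv2'); cv.imwrite("pics/s4.png",manip.grab_frame("scene")[120:250,180:320].repeat(4,0).repeat(4,1))
E
```

```text
time: 4.75
tool_pos: [0.4839, -0.2786, 0.0069]
tool_rot: [-0.684, 0.685, -0.177, 0.177]
contact_force: [-0.2, 0.1, -0.1]
gripper_width: 0.212
t4.75 tray [-56.   55.4] z 6.9 yaw -1.0 F [-0.2  0.1 -0.1] w 0.212 tilt -1.000 j6 -1.72
expected hex [-30.1  55.2] -1.0
[0.02,-0.01,0.03] 0.0  hex(-29,55,-1)
[0.07,-0.05,-0.0] 0.04  hex(-25,55,-1)
[0.07,-0.04,-0.0] 0.04  hex(-20,55,-0)
[0.08,-0.04,-0.0] 0.05  hex(-16,55,-0)
[0.07,-0.04,-0.0] 0.04  hex(-12,55,0)
[0.06,-0.03,-0.0] -0.0  hex(-9,55,0)
[0.05,-0.03,-0.0] -0.0  hex(-6,55,0)
[0.06,-0.03,-0.0] -0.0  hex(-3,55,0)
[0.05,-0.03,-0.0] -0.0  hex(0,55,0)
9
```

View pics/a4o.png

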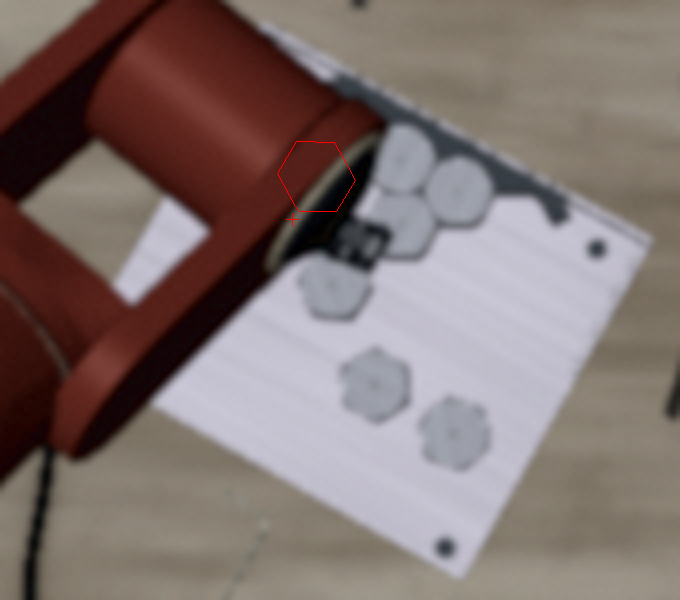

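View pics/s4.png

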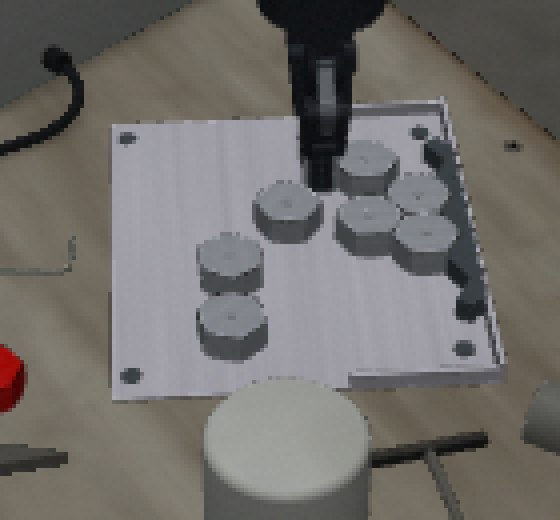

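B got nudged, because the finger flank brushed it. The scene camera sees the tray well, so I'll fit with both cameras.

View pics/s5c.png

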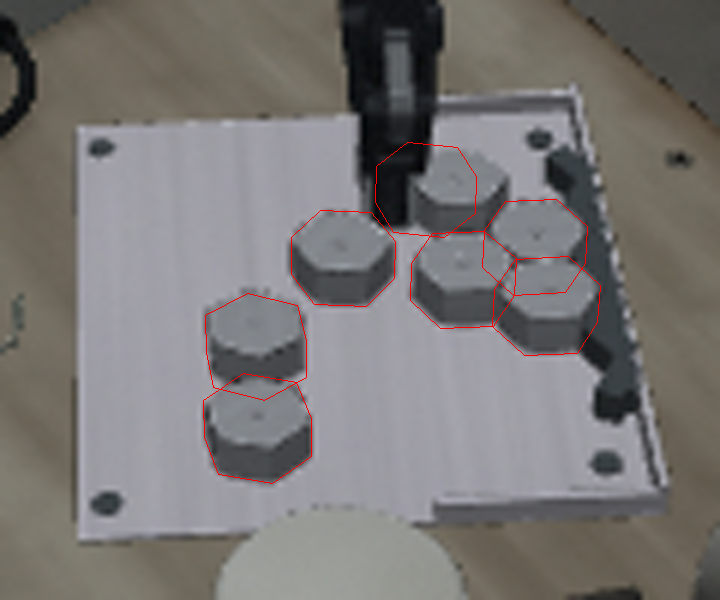

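View pics/s5z.png

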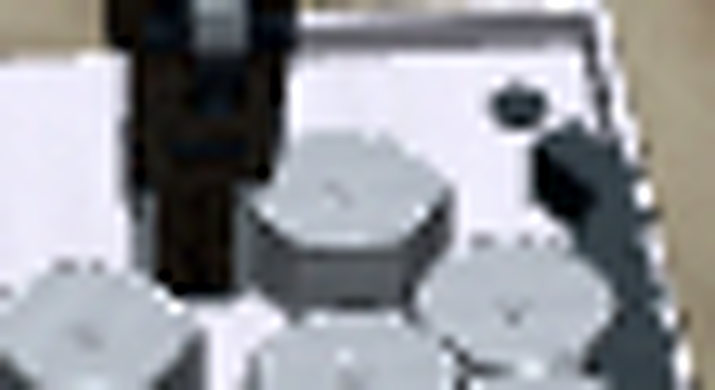

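```bash
python3 -m jog '{"offset":[[0.09,-0.04,0],[0.07,-0.03,0],[0.08,-0.04,0],[0.07,-0.04,0],[0.06,-0.03,0],[0.05,-0.03,0],[0.04,-0.02,0],[0,0,0]],"angular":[[0,0,0.06],[0,0,0.06],[0,0,0.05],[0,0,0],[0,0,0],[0,0,0],[0,0,0],[0,0,0]],"jaw":[18,18,18,18,18,18,18,18]}'; python3 t.py
```

```text
time: 5.7
tool_pos: [0.5062, -0.2893, 0.0067]
tool_rot: [-0.686, 0.686, -0.171, 0.171]
contact_force: [0.3, -0.1, -0.6]
gripper_width: 0.209
t5.70 tray [-31.3  56.4] z 6.7 yaw 0.1 F [ 0.3 -0.1 -0.6] w 0.209 tilt -1.000 j6 -1.73
```

```bash
python3 -m jog '{"offset":[[0.03,-0.03,0],[0.03,-0.03,0],[0.02,-0.01,0],[0,0,0]],"angular":[[0,0,0],[0,0,0],[0,0,0],[0,0,0]],"jaw":[18,18,18,18]}'; python3 t.py
python3 sc.py s6 0,54.9,0 0,-18.3,0 0,18.3,0 -31,0,0
```

```text
time: 6.1
tool_pos: [0.5097, -0.2926, 0.0065]
tool_rot: [-0.686, 0.686, -0.171, 0.171]
contact_force: [-1.2, 0.0, 1.4]
gripper_width: 0.21
t6.10 tray [-26.6  55.1] z 6.5 yaw 0.1 F [-1.2  0.   1.4] w 0.210 tilt -1.000 j6 -1.73
t6.10 tray [-26.6  55.1] z 6.5 yaw 0.1 F [-1.2  0.   1.4] w 0.210 tilt -1.000 j6 -1.73
```

View pics/s6c.png

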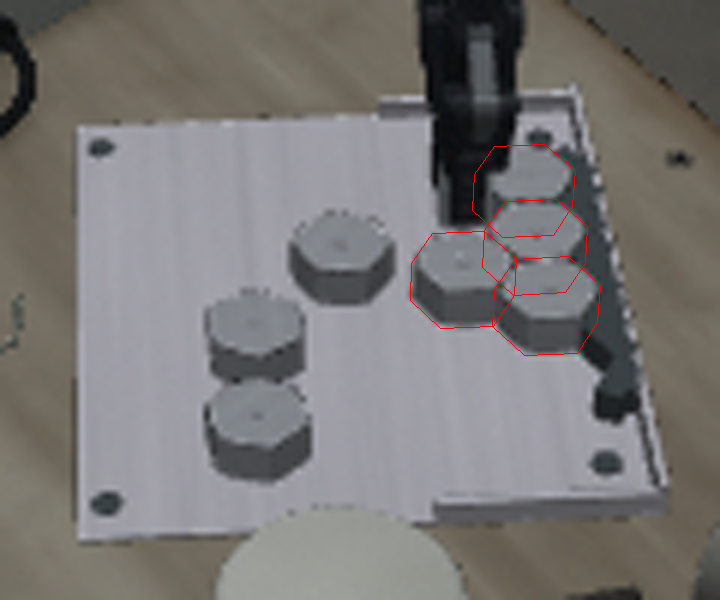

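```bash
python3 -m jog '{"offset":[[0.018,-0.01,0],[0.018,-0.01,0],[0,0,0]],"angular":[[0,0,0],[0,0,0],[0,0,0]],"jaw":[18,18,18]}'; python3 t.py
```

```text
time: 6.45
tool_pos: [0.5101, -0.2928, 0.006]
tool_rot: [0.687, -0.686, 0.172, -0.169]
contact_force: [-6.0, 1.4, 2.8]
gripper_width: 0.217
t6.45 tray [-26.1  55.2] z 6.0 yaw 0.1 F [-6.   1.4  2.8] w 0.217 tilt -1.000 j6 -1.73
```

```bash
python3 -m jog '{"offset":[[-0.1,0.05,0],[-0.16,0.09,0],[0,0,0.5],[0,0,0.6],[0,0,0]],"angular":[[0,0,0],[0,0,0],[0,0,0],[0,0,0],[0,0,0]],"jaw":[18,18,18,18,18]}'; python3 - <<'E'
from t import *
show(); go(-150.3,-71.1,60,-19.2)
E
```

```text
time: 6.95
tool_pos: [0.5013, -0.2885, 0.0666]
tool_rot: [-0.685, 0.687, -0.167, 0.174]
contact_force: [0.8, 0.3, 0.4]
gripper_width: 0.214
t6.95 tray [-35.9  54.9] z 66.6 yaw 0.1 F [0.8 0.3 0.4] w 0.214 tilt -1.000 j6 -1.73
delta units [-3.2  -1.15 -0.13] turn units -3.21
```

```bash
python3 -m jog '{"offset":[[-0.4,-0.14,0],[-0.7,-0.25,0],[-0.7,-0.25,0],[-0.7,-0.25,0],[-0.5,-0.18,0],[-0.2,-0.08,-0.1],[0,0,0]],"angular":[[0,0,-0.4],[0,0,-0.6],[0,0,-0.6],[0,0,-0.6],[0,0,-0.6],[0,0,-0.41],[0,0,0]],"jaw":[18,18,18,18,18,18,18]}'
python3 sc.py s7 0,54.9,0 ; python3 look.py a7 -114.7,-32 -116.3,-82.9; python3 - <<'E'
from t import *
go(-150.3,-71.1,8,-19.2)
E
```

```text
time: 7.65
tool_pos: [0.3375, -0.3437, 0.0554]
tool_rot: [0.648, -0.647, 0.284, -0.283]
contact_force: [0.4, 0.9, -0.2]
gripper_width: 0.213
t7.65 tray [-154.7  -70.8] z 55.4 yaw -19.3 F [ 0.4  0.9 -0.2] w 0.213 tilt -1.000 j6 -1.69
t7.70 tray [-153.9  -70.3] z 55.9 yaw -19.2 F [ 0.6 -0.3  0.8] w 0.213 tilt -1.000 j6 -1.69
-114.7,-32 -> [-112.7  -28.5] ang 0.0 cost 185.4
-116.3,-82.9 -> [-127.6  -78.7] ang 29.5 cost 98.8
delta units [ 0.04 -0.05 -0.96] turn units -0.01
```

View pics/a7c.png

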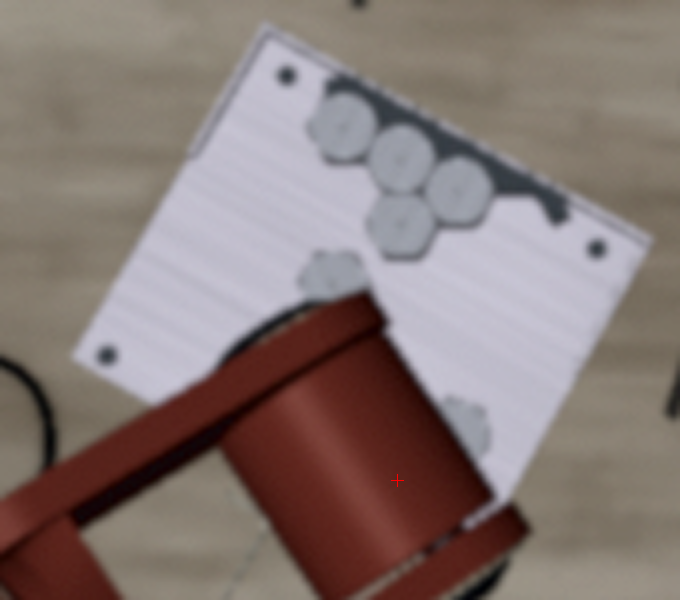

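View pics/s7c.png

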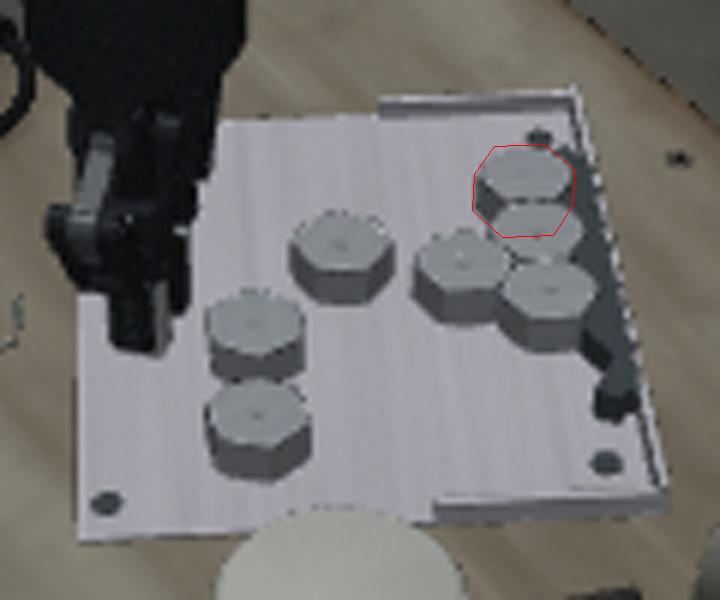

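Blank A is in seat3, level with its neighbours. Next is D.

```bash
python3 -m jog '{"offset":[[0.02,-0.05,-0.5],[0,0,-0.42],[0,0,-0.04],[0,0,0]],"angular":[[0,0,0],[0,0,0],[0,0,0],[0,0,0]],"jaw":[18,18,18,18]}'; python3 - <<'E'
from plan import *
show(); plan([(-124,-80.3,-19.2),(-116.3,-82.9,-19.2),(-105,-85,-14),(-85,-86,-6),(-62,-86,4),(-52,-82,16),(-36,-71,26),(-24,-62,22),(-15,-56,6),(-9,-55,0)],step=7,tstep=6)
E
```

```text
time: 8.15
tool_pos: [0.3401, -0.3458, 0.0081]
tool_rot: [0.649, -0.648, 0.283, -0.282]
contact_force: [-0.8, 0.3, 0.5]
gripper_width: 0.214
t8.15 tray [-151.3  -71.5] z 8.1 yaw -19.1 F [-0.8  0.3  0.5] w 0.214 tilt -1.000 j6 -1.70
[0.04,-0.02,-0.0] -0.02  hex(-124,-80,-19)
[0.05,-0.06,-0.0] 0.0  hex(-120,-82,-19)
[0.06,-0.06,-0.0] 0.0  hex(-116,-83,-19)
[0.07,-0.09,-0.0] 0.44  hex(-111,-84,-17)
[0.08,-0.09,-0.0] 0.43  hex(-105,-85,-14)
[0.09,-0.09,-0.0] 0.45  hex(-98,-85,-11)
[0.1,-0.08,-0.0] 0.44  hex(-92,-86,-9)
[0.1,-0.09,-0.0] 0.44  hex(-85,-86,-6)
[0.09,-0.08,-0.0] 0.42  hex(-79,-86,-4)
[0.09,-0.07,-0.0] 0.42  hex(-74,-86,-1)
[0.09,-0.07,-0.0] 0.41  hex(-68,-86,2)
[0.09,-0.08,-0.0] 0.42  hex(-62,-86,4)
[0.09,-0.06,-0.0] 1.0  hex(-57,-84,10)
[0.09,-0.07,-0.0] 1.0  hex(-52,-82,16)
[0.13,-0.01,-0.0] 0.56  hex(-47,-78,19)
[0.12,-0.02,-0.0] 0.55  hex(-41,-75,23)
[0.13,-0.02,-0.0] 0.56  hex(-36,-71,26)
[0.1,0.03,-0.0] -0.22  hex(-32,-68,25)
[0.1,0.03,-0.0] -0.23  hex(-28,-65,23)
[0.1,0.03,-0.0] -0.22  hex(-24,-62,22)
[0.08,0.05,-0.0] -0.89  hex(-21,-60,17)
[0.08,0.06,-0.0] -0.89  hex(-18,-58,11)
[0.09,0.05,-0.0] -0.89  hex(-15,-56,6)
[0.14,0.01,-0.0] -1.0  hex(-9,-55,0)
24
```

```bash
python3 -m jog '{"offset":[[0.04,-0.02,0],[0.05,-0.06,0],[0.06,-0.06,0],[0.07,-0.09,0],[0.08,-0.09,0],[0.09,-0.09,0],[0.1,-0.08,0],[0.1,-0.09,0],[0,0,0]],"angular":[[0,0,0],[0,0,0],[0,0,0],[0,0,0.44],[0,0,0.43],[0,0,0.45],[0,0,0.44],[0,0,0.44],[0,0,0]],"jaw":[18,18,18,18,18,18,18,18,18]}'
python3 sc.py s8; python3 look.py a8 -85,-86; python3 ov.py a8
```

```text
time: 9.05
tool_pos: [0.37, -0.3767, 0.0094]
tool_rot: [-0.676, 0.677, -0.206, 0.207]
contact_force: [0.1, -0.5, 0.9]
gripper_width: 0.212
t9.05 tray [-110.4  -84.7] z 9.4 yaw -6.0 F [ 0.1 -0.5  0.9] w 0.212 tilt -1.000 j6 -1.91
t9.10 tray [-111.   -84.5] z 9.1 yaw -6.0 F [-0.2 -0.4 -0. ] w 0.210 tilt -1.000 j6 -1.91
-85,-86 -> [-74.8 -86.5] ang -0.5 cost 168.9
expected hex [-85.  -87.1] -6.1
```

View pics/a8o.png

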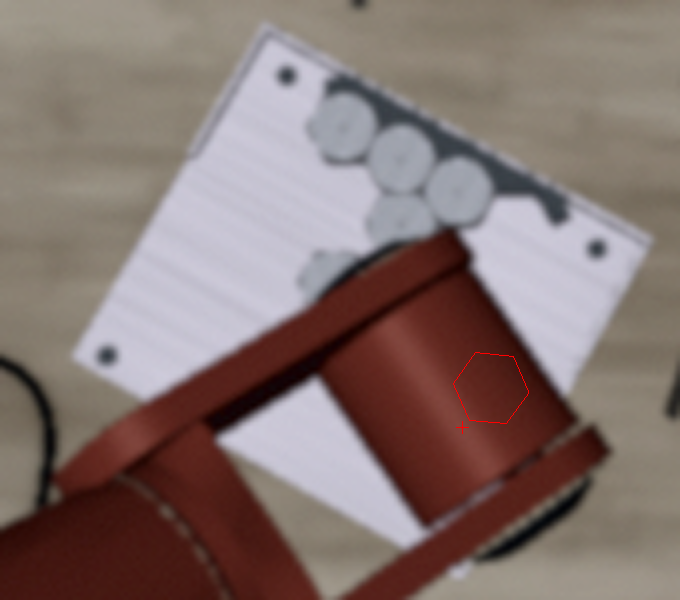

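View pics/s8c.png

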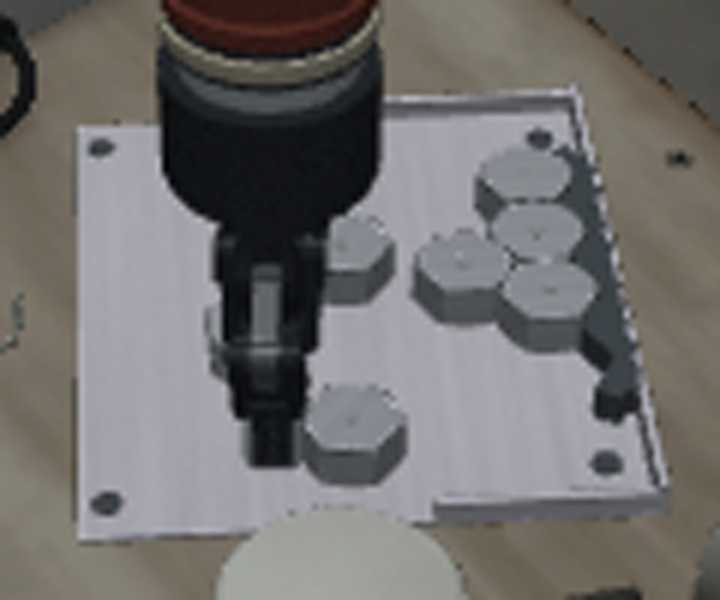

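D is tracking well, with its dimple at (352,421) in the crop. I'll continue.

```bash
python3 -m jog '{"offset":[[0.09,-0.08,0],[0.09,-0.07,0],[0.09,-0.07,0],[0.09,-0.08,0],[0.09,-0.06,0],[0.09,-0.07,0],[0.13,-0.01,0],[0.12,-0.02,0],[0.13,-0.02,0],[0,0,0]],"angular":[[0,0,0.42],[0,0,0.42],[0,0,0.41],[0,0,0.42],[0,0,1],[0,0,1],[0,0,0.56],[0,0,0.55],[0,0,0.56],[0,0,0]],"jaw":[18,18,18,18,18,18,18,18,18,18]}'
python3 sc.py s9;python3 dim.py 352,421
```

```text
time: 10.15
tool_pos: [0.4155, -0.3996, 0.0088]
tool_rot: [-0.707, 0.707, -0.012, 0.012]
contact_force: [-0.4, 0.3, -0.2]
gripper_width: 0.209
t10.15 tray [-59.5 -83.5] z 8.8 yaw 26.0 F [-0.4  0.3 -0.2] w 0.209 tilt -1.000 j6 -2.43
352,421 [-81.7 -90. ]
```

View pics/s9c.png

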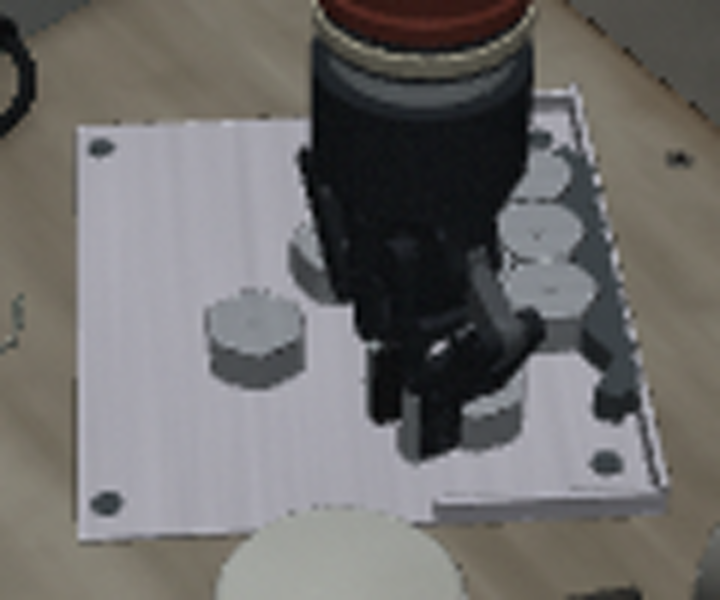

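```bash
python3 -m jog '{"offset":[[0.1,0.03,0],[0.1,0.03,0],[0.1,0.03,0],[0.08,0.05,0],[0.08,0.06,0],[0,0,0]],"angular":[[0,0,-0.22],[0,0,-0.23],[0,0,-0.22],[0,0,-0.89],[0,0,-0.89],[0,0,0]],"jaw":[18,18,18,18,18,18]}'
python3 sc.py s10 -18,-58,11;python3 look.py a10;python3 ov.py a10; python3 - <<'E'
from plan import *
plan([(-18,-58,11),(-14,-56,5),(-9,-55,0),(0,-55,0)],step=4)
E
```

```text
time: 10.8
tool_pos: [0.438, -0.3891, 0.0085]
tool_rot: [0.7, -0.7, 0.103, -0.103]
contact_force: [0.2, 0.0, -0.9]
gripper_width: 0.21
t10.80 tray [-44.6 -63.8] z 8.5 yaw 11.3 F [ 0.2  0.  -0.9] w 0.210 tilt -1.000 j6 -2.13
t10.85 tray [-44.6 -64. ] z 8.5 yaw 11.4 F [-0.7 -1.4  0.5] w 0.211 tilt -1.000 j6 -2.13
expected hex [-18.5 -58.9] 11.4
[0.02,0.01,-0.01] -0.07  hex(-18,-58,11)
[0.05,0.03,-0.0] -0.5  hex(-16,-57,8)
[0.06,0.02,-0.0] -0.5  hex(-14,-56,5)
[0.06,0.01,-0.0] -0.41  hex(-12,-56,2)
[0.05,0.01,-0.0] -0.42  hex(-9,-55,0)
[0.06,-0.03,-0.0] -0.0  hex(-6,-55,0)
[0.05,-0.03,-0.0] -0.0  hex(-3,-55,0)
[0.05,-0.03,-0.0] -0.0  hex(0,-55,0)
8
```

View pics/s10c.png

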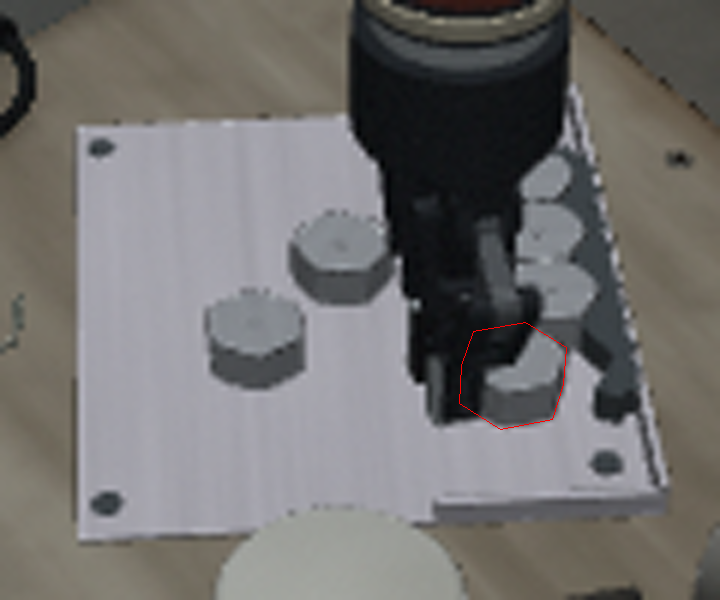

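View pics/a10o.png

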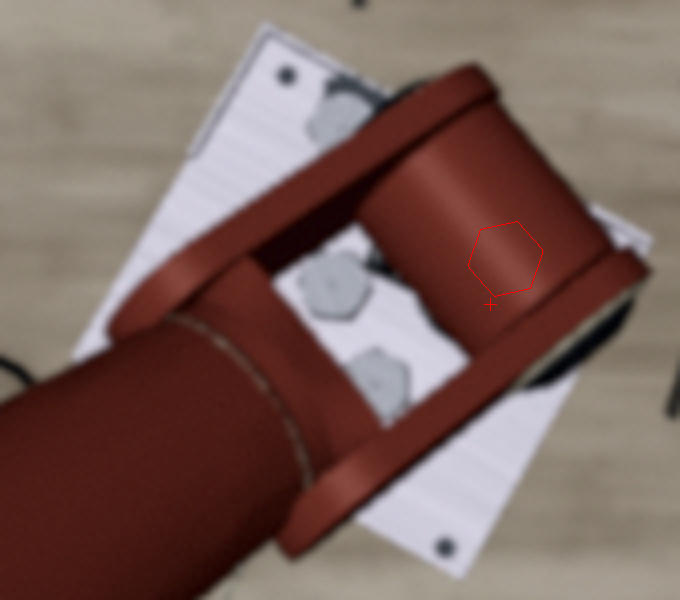

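```bash
python3 - <<'E'
import cv2
im=cv2.imread("pics/s10.png")[170:205,260:310]
cv2.imwrite("pics/s10z.png",cv2.resize(cv2.convertScaleAbs(im,alpha=1.8,beta=-50),None,fx=14,fy=14,interpolation=cv2.INTER_CUBIC))
E
```

```text
(no output)
```

View pics/s10z.png

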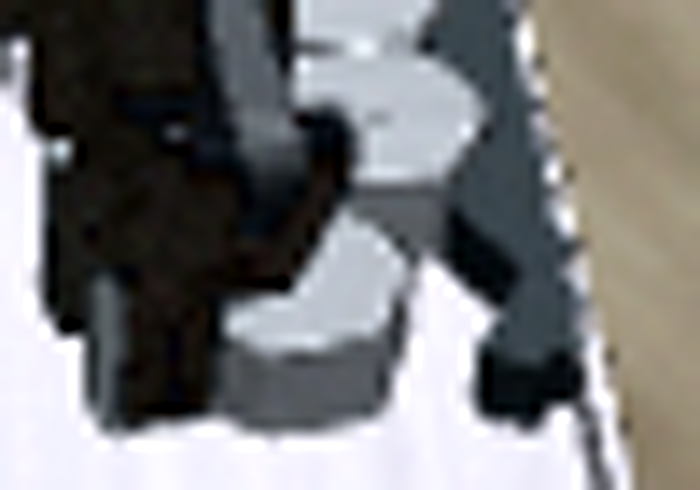

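```bash
python3 -m jog '{"offset":[[0.07,0.03,0],[0.06,0.02,0],[0.06,0.01,0],[0.05,0.01,0],[0.06,-0.03,0],[0.05,-0.03,0],[0,0,0]],"angular":[[0,0,-0.57],[0,0,-0.5],[0,0,-0.41],[0,0,-0.42],[0,0,0],[0,0,0],[0,0,0]],"jaw":[18,18,18,18,18,18,18]}'
python3 sc.py s11 -3,-55,0; python3 - <<'E'
import cv2
im=cv2.imread("pics/s11.png")[160:205,260:310]
cv2.imwrite("pics/s11z.png",cv2.resize(cv2.convertScaleAbs(im,alpha=1.8,beta=-50),None,fx=13,fy=13,interpolation=cv2.INTER_CUBIC))
E
```

```text
time: 11.6
tool_pos: [0.4558, -0.3895, 0.0087]
tool_rot: [-0.686, 0.686, -0.171, 0.171]
contact_force: [-0.9, 0.1, -0.1]
gripper_width: 0.211
t11.60 tray [-28.7 -55.6] z 8.7 yaw -0.0 F [-0.9  0.1 -0.1] w 0.211 tilt -1.000 j6 -1.91
```

View pics/s11z.png

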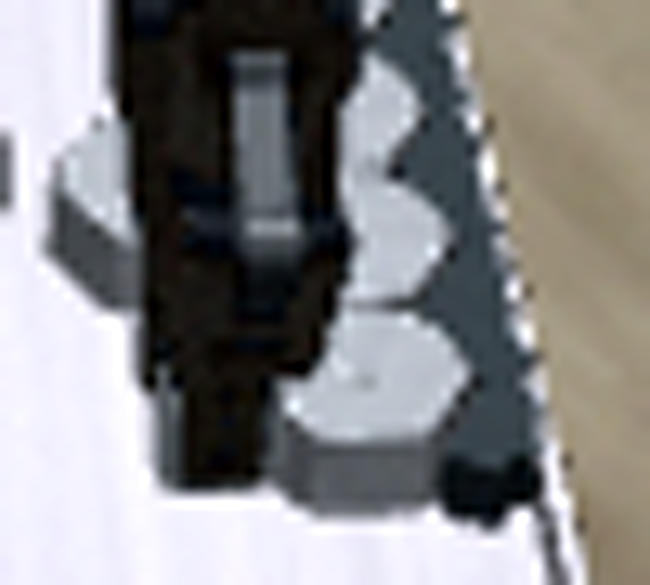

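Nearly seated. I'll press gently until the force rises.

```bash
python3 -m jog '{"offset":[[0.03,-0.015,0],[0.02,-0.01,0],[0.02,-0.01,0],[0,0,0]],"angular":[[0,0,0],[0,0,0],[0,0,0],[0,0,0]],"jaw":[18,18,18,18]}'; python3 t.py
```

```text
time: 12.05
tool_pos: [0.4584, -0.3901, 0.0082]
tool_rot: [0.686, -0.686, 0.172, -0.17]
contact_force: [-3.0, 3.2, 2.8]
gripper_width: 0.207
t12.05 tray [-26.1 -55. ] z 8.2 yaw -0.0 F [-3.   3.2  2.8] w 0.207 tilt -1.000 j6 -1.91
```

```bash
python3 -m jog '{"offset":[[-0.12,0.06,0],[-0.18,0.1,0],[0,0,0.5],[0,0,0.7],[0,0,0.3],[0,0,0]],"angular":[[0,0,0],[0,0,0],[0,0,0],[0,0,0],[0,0,0],[0,0,0]],"jaw":[18,18,18,18,18,18]}'; python3 - <<'E'
from t import *
show(); go(-130,130,85,0)
E
```

```text
time: 12.65
tool_pos: [0.4455, -0.3845, 0.0869]
tool_rot: [-0.685, 0.687, -0.169, 0.174]
contact_force: [-0.5, -0.5, -0.0]
gripper_width: 0.214
t12.65 tray [-40.1 -56.1] z 86.9 yaw -0.1 F [-0.5 -0.5 -0. ] w 0.214 tilt -1.000 j6 -1.92
delta units [ 0.16  4.13 -0.04] turn units 0.01
```

```bash
python3 -m jog '{"offset":[[0.02,0.4,0],[0.02,0.7,0],[0.02,0.7,0],[0.02,0.7,0],[0.02,0.7,0],[0.02,0.5,0],[0.02,0.3,0],[0,0,0]],"angular":[[0,0,0],[0,0,0],[0,0,0],[0,0,0],[0,0,0],[0,0,0],[0,0,0],[0,0,0]],"jaw":[18,18,18,18,18,18,18,18]}'
python3 look.py a12 -79,16 -114.7,-32 ; python3 ov.py a12 0,-54.9,0 0,-18.3,0 0,18.3,0 0,54.9,0 -31,0,0; python3 sc.py s12 -79,14 -116,-34
```

```text
time: 13.45
tool_pos: [0.4501, -0.1805, 0.0818]
tool_rot: [0.687, -0.686, 0.171, -0.17]
contact_force: [-0.2, -0.4, -0.2]
gripper_width: 0.212
t13.45 tray [-131.9  126.2] z 81.8 yaw 0.1 F [-0.2 -0.4 -0.2] w 0.212 tilt -1.000 j6 -1.62
-79,16 -> [-78.1  15.2] ang -7.2 cost 18.5
-114.7,-32 -> [-114.8  -31.8] ang -28.8 cost 12.4
expected hex [-104.3  125.2] 0.0
t13.50 tray [-130.9  125.2] z 82.4 yaw 0.0 F [-0.1 -0.1 -0.7] w 0.210 tilt -1.000 j6 -1.62
-79,14 -> [-77.6  15.6] ang -7.8 cost 48.7
-116,-34 -> [-114.8  -31.2] ang -24.2 cost 24.1
```

View pics/a12o.png

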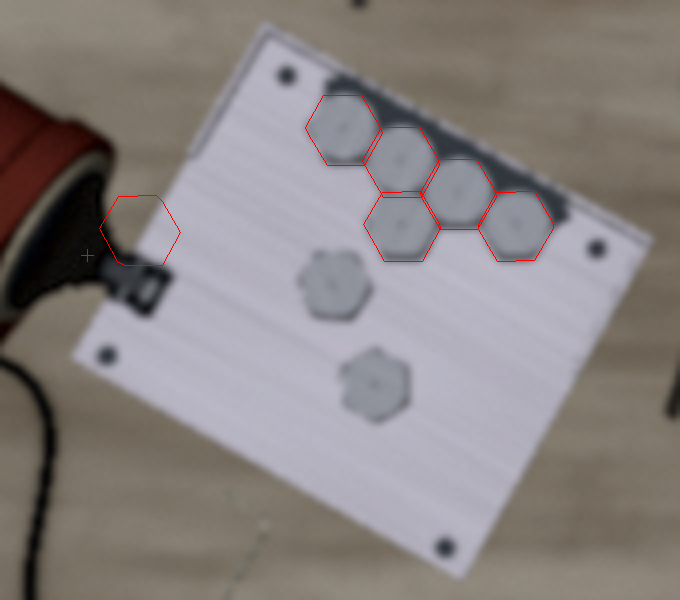

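View pics/s12c.png

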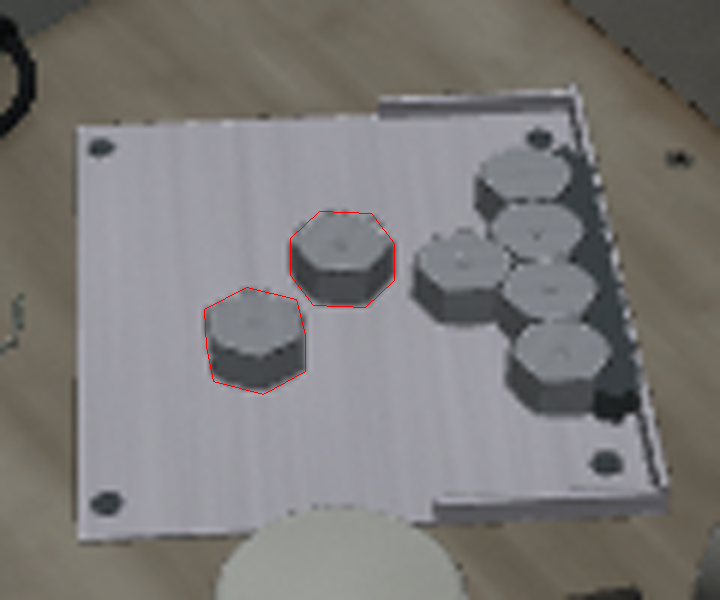

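The rear row of four matches the seat outlines. B is at (−78.1, 15.2, −7°) and C at (−114.8, −31.8, −29°). I'll straddle B and push it sideways with one pad first.

```bash
python3 - <<'E'
from t import *
show(); go(-78.1,15.2,60,-7.2)
E
```

```text
t13.55 tray [-130.2  124.5] z 82.9 yaw -0.0 F [0.1 0.6 1.3] w 0.211 tilt -1.000 j6 -1.62
delta units [-0.11 -2.42 -0.46] turn units -1.20
```

```bash
python3 -m jog '{"offset":[[-0.02,-0.4,0],[-0.03,-0.7,0],[-0.03,-0.7,0],[-0.03,-0.5,-0.2],[0,-0.12,-0.26],[0,0,0]],"angular":[[0,0,-0.4],[0,0,-0.4],[0,0,-0.4],[0,0,0],[0,0,0],[0,0,0]],"jaw":[52,52,52,52,52,52]}'; python3 - <<'E'
from t import *
show(); go(-78.1,15.2,8,-7.2)
E
python3 sc.py s13
```

```text
time: 14.15
tool_pos: [0.4439, -0.304, 0.058]
tool_rot: [0.674, -0.673, 0.217, -0.214]
contact_force: [-1.3, 1.6, -0.6]
gripper_width: 0.608
t14.15 tray [-79.4  14.2] z 58.0 yaw -7.4 F [-1.3  1.6 -0.6] w 0.608 tilt -1.000 j6 -1.69
delta units [ 0.03  0.01 -1.  ] turn units 0.04
t14.15 tray [-79.4  14.2] z 58.0 yaw -7.4 F [-1.3  1.6 -0.6] w 0.608 tilt -1.000 j6 -1.69
```

View pics/s13c.png

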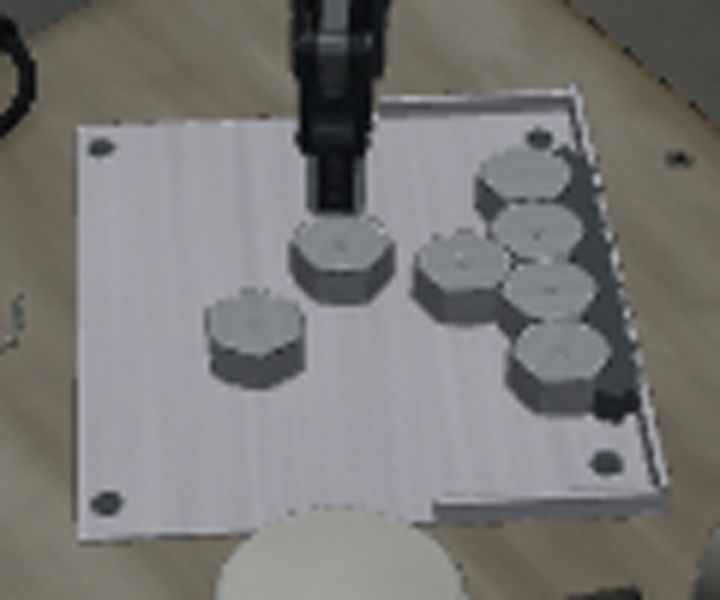

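```bash
python3 -m jog '{"offset":[[0.03,0.01,-0.45],[0,0,-0.45],[0,0,-0.1],[0,0,0]],"angular":[[0,0,0],[0,0,0],[0,0,0],[0,0,0]],"jaw":[52,52,52,52]}'; python3 t.py; python3 -m jog '{"offset":[[0.047,0.088,0],[0.047,0.088,0],[0.047,0.088,0],[0.047,0.088,0],[0.047,0.088,0],[0.047,0.088,0],[0,0,0]],"angular":[[0,0,0],[0,0,0.2],[0,0,0.3],[0,0,0.3],[0,0,0.3],[0,0,0.1],[0,0,0]],"jaw":[52,52,52,52,52,52,52]}'; python3 t.py;python3 sc.py s14
```

```text
time: 14.6
tool_pos: [0.4466, -0.302, 0.0098]
tool_rot: [0.674, -0.674, 0.215, -0.213]
contact_force: [-0.4, -0.5, 0.5]
gripper_width: 0.608
t14.60 tray [-77.9  17.3] z 9.8 yaw -7.2 F [-0.4 -0.5  0.5] w 0.608 tilt -1.000 j6 -1.69
time: 15.3
tool_pos: [0.4615, -0.2763, 0.0105]
tool_rot: [0.686, -0.686, 0.171, -0.171]
contact_force: [0.5, 0.3, -0.8]
gripper_width: 0.607
t15.30 tray [-76.9  47. ] z 10.5 yaw 0.0 F [ 0.5  0.3 -0.8] w 0.607 tilt -1.000 j6 -1.76
t15.30 tray [-76.9  47. ] z 10.5 yaw 0.0 F [ 0.5  0.3 -0.8] w 0.607 tilt -1.000 j6 -1.76
```

View pics/s14c.png

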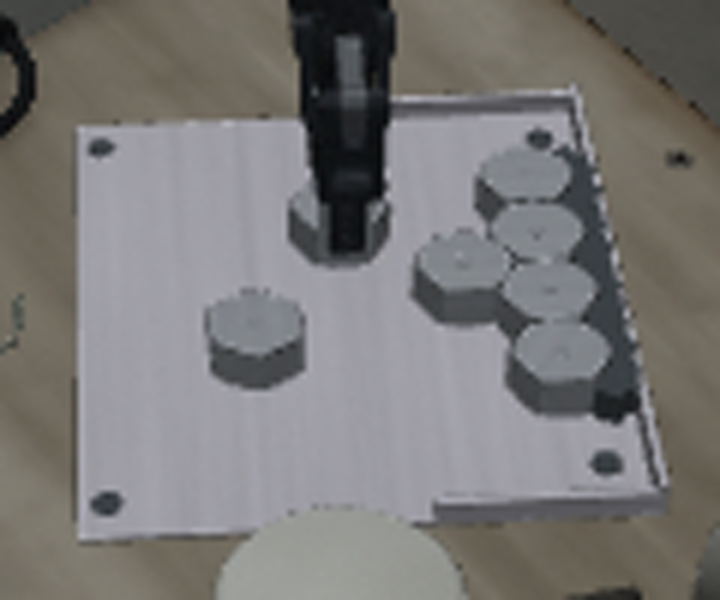

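```bash
python3 -m jog '{"offset":[[-0.04,-0.07,0],[0,0,0.4],[0,0,0.6],[-0.3,0.16,0.1],[-0.3,0.16,0],[0,0,0]],"angular":[[0,0,0],[0,0,0],[0,0,0],[0,0,0],[0,0,0],[0,0,0]],"jaw":[52,52,52,40,18,18]}'; python3 sc.py s15 -77,38;  python3 - <<'E'
from t import *
show(); go(-113,38.5,8,0)
E
```

```text
time: 15.95
tool_pos: [0.4279, -0.264, 0.0654]
tool_rot: [0.686, -0.686, 0.172, -0.171]
contact_force: [0.2, 0.6, 0.9]
gripper_width: 0.209
t15.95 tray [-112.3   42. ] z 65.4 yaw -0.1 F [0.2 0.6 0.9] w 0.209 tilt -1.000 j6 -1.78
-77,38 -> [-77.1  39.3] ang -3.9 cost 10.6
t16.00 tray [-111.4   42. ] z 65.4 yaw -0.1 F [ 0.7  0.4 -0.9] w 0.211 tilt -1.000 j6 -1.78
delta units [-0.06 -0.05 -1.15] turn units 0.02
```

View pics/s15c.png

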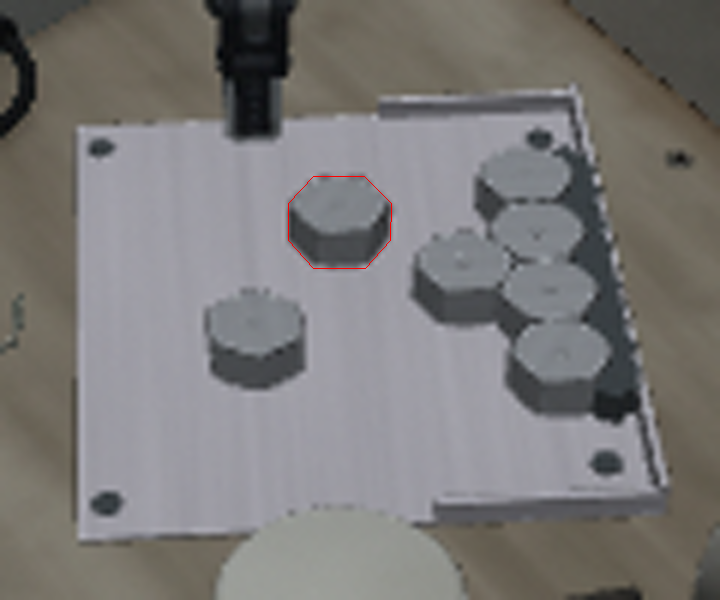

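```bash
python3 -m jog '{"offset":[[-0.04,-0.05,-0.5],[0,0,-0.5],[0,0,-0.14],[0,0,0]],"angular":[[0,0,0],[0,0,0],[0,0,0],[0,0,0]],"jaw":[18,18,18,18]}'; python3 - <<'E'
from plan import *
show(); plan([(-84,39.3,0),(-75,39,0),(-52,37.2,0),(-38,36.8,0),(-31,36.6,0)],step=6)
E
```

```text
time: 16.4
tool_pos: [0.4265, -0.2664, 0.0071]
tool_rot: [0.687, -0.685, 0.173, -0.17]
contact_force: [0.1, 0.7, 0.0]
gripper_width: 0.215
t16.40 tray [-112.4   39.2] z 7.1 yaw -0.1 F [0.1 0.7 0. ] w 0.215 tilt -1.000 j6 -1.79
[0.03,-0.02,0.02] 0.01  hex(-84,39,0)
[0.08,-0.04,-0.0] 0.0  hex(-80,39,0)
[0.08,-0.05,-0.0] 0.0  hex(-75,39,0)
[0.1,-0.06,-0.0] 0.0  hex(-69,39,0)
[0.09,-0.06,-0.0] 0.0  hex(-64,38,0)
[0.1,-0.06,-0.0] 0.0  hex(-58,38,0)
[0.1,-0.06,-0.0] 0.0  hex(-52,37,0)
[0.08,-0.05,-0.0] 0.0  hex(-47,37,0)
[0.08,-0.05,-0.0] 0.0  hex(-43,37,0)
[0.08,-0.04,-0.0] 0.0  hex(-38,37,0)
[0.06,-0.04,-0.0] 0.0  hex(-34,37,0)
[0.06,-0.03,-0.0] 0.0  hex(-31,37,0)
12
```

```bash
python3 -m jog '{"offset":[[0.03,-0.02,0],[0.08,-0.04,0],[0.08,-0.05,0],[0.1,-0.06,0],[0.09,-0.06,0],[0.1,-0.06,0],[0.1,-0.06,0],[0.08,-0.05,0],[0.08,-0.05,0],[0.08,-0.04,0],[0,0,0]],"angular":[[0,0,0],[0,0,0],[0,0,0],[0,0,0],[0,0,0],[0,0,0],[0,0,0],[0,0,0],[0,0,0],[0,0,0],[0,0,0]],"jaw":[18,18,18,18,18,18,18,18,18,18,18]}';python3 sc.py s16
```

```text
time: 17.5
tool_pos: [0.4688, -0.2918, 0.0087]
tool_rot: [-0.686, 0.686, -0.171, 0.172]
contact_force: [-0.2, 0.2, 0.2]
gripper_width: 0.208
t17.50 tray [-63.1  36.7] z 8.7 yaw -0.1 F [-0.2  0.2  0.2] w 0.208 tilt -1.000 j6 -1.77
```

View pics/s16c.png

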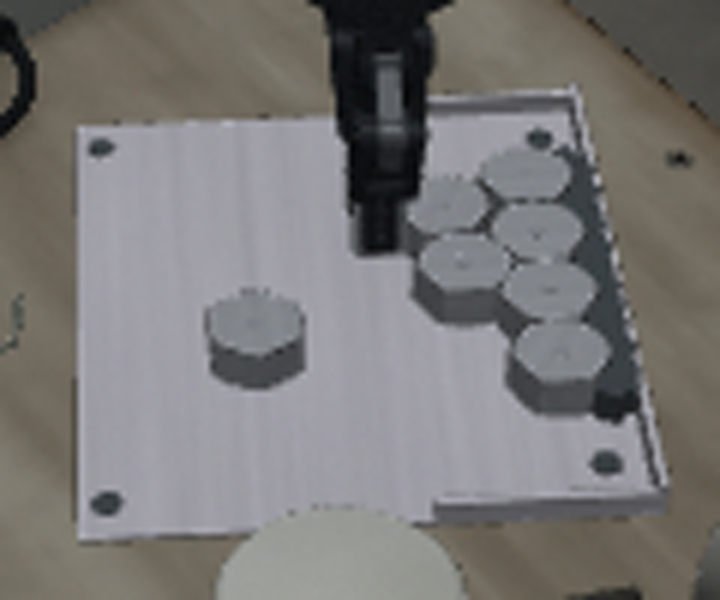

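```bash
python3 -m jog '{"offset":[[0.035,-0.019,0],[0.035,-0.019,0],[0.03,-0.015,0],[0.02,-0.01,0],[0.02,-0.01,0],[0,0,0]],"angular":[[0,0,0],[0,0,0],[0,0,0],[0,0,0],[0,0,0],[0,0,0]],"jaw":[18,18,18,18,18,18]}';python3 t.py; python3 sc.py s17
```

```text
time: 18.15
tool_pos: [0.4741, -0.2945, 0.0081]
tool_rot: [0.686, -0.686, 0.173, -0.17]
contact_force: [-4.2, 1.2, 2.6]
gripper_width: 0.206
t18.15 tray [-57.2  36.7] z 8.1 yaw -0.0 F [-4.2  1.2  2.6] w 0.206 tilt -1.000 j6 -1.77
t18.15 tray [-57.2  36.7] z 8.1 yaw -0.0 F [-4.2  1.2  2.6] w 0.206 tilt -1.000 j6 -1.77
```

View pics/s17c.png

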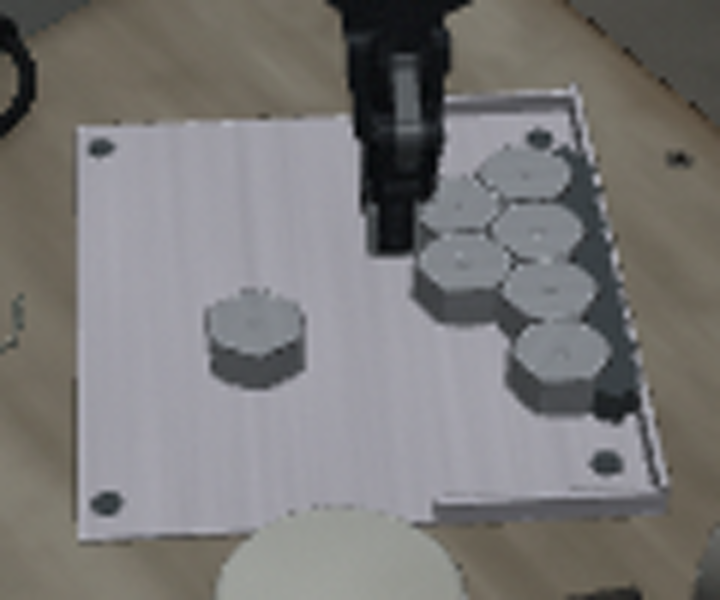

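B is seated too: TCP at −57.2 with 4 N contact. Now C.

```bash
python3 -m jog '{"offset":[[-0.12,0.06,0],[-0.18,0.1,0],[0,0,0.5],[0,0,0.5],[0,0,0]],"angular":[[0,0,0],[0,0,0],[0,0,0],[0,0,0],[0,0,0]],"jaw":[18,18,18,18,18]}'; python3 - <<'E'
from t import *
show(); go(-146.3,-14.5,58,-28.8)
E
```

```text
time: 18.7
tool_pos: [0.4624, -0.2887, 0.0626]
tool_rot: [-0.685, 0.687, -0.169, 0.174]
contact_force: [0.3, -0.6, 0.6]
gripper_width: 0.212
t18.70 tray [-70.2  36.4] z 62.6 yaw -0.1 F [ 0.3 -0.6  0.6] w 0.212 tilt -1.000 j6 -1.78
delta units [-1.82 -0.18 -0.09] turn units -4.79
```

```bash
python3 -m jog '{"offset":[[-0.3,-0.03,0],[-0.4,-0.04,0],[-0.4,-0.04,0],[-0.4,-0.04,0],[-0.3,-0.03,-0.1],[0,0,0]],"angular":[[0,0,-0.95],[0,0,-0.96],[0,0,-0.96],[0,0,-0.96],[0,0,-0.96],[0,0,0]],"jaw":[18,18,18,18,18,18]}'; python3 - <<'E'
from t import *
show(); go(-146.3,-14.5,8,-28.8)
E
```

```text
time: 19.3
tool_pos: [0.3682, -0.295, 0.0518]
tool_rot: [0.622, -0.621, 0.338, -0.336]
contact_force: [-0.2, -0.1, -0.6]
gripper_width: 0.213
t19.30 tray [-150.5  -13.4] z 51.8 yaw -28.9 F [-0.2 -0.1 -0.6] w 0.213 tilt -1.000 j6 -1.41
delta units [ 0.06 -0.06 -0.88] turn units 0.01
```

```bash
python3 -m jog '{"offset":[[0.05,-0.05,-0.5],[0,0,-0.33],[0,0,-0.04],[0,0,0]],"angular":[[0,0,0],[0,0,0],[0,0,0],[0,0,0]],"jaw":[18,18,18,18]}'; python3 - <<'E'
from plan import *
show(); plan([(-121,-28.4,-28.8),(-114.8,-31.8,-28.8),(-98,-38,-23),(-78,-41,-9),(-62,-40,1),(-48,-37,2),(-38,-36.8,0)],step=6.5,tstep=6)
E
```

```text
time: 19.7
tool_pos: [0.3728, -0.298, 0.0095]
tool_rot: [0.622, -0.622, 0.336, -0.335]
contact_force: [-1.1, -0.5, 0.7]
gripper_width: 0.213
t19.70 tray [-145.   -13.9] z 9.5 yaw -28.7 F [-1.1 -0.5  0.7] w 0.213 tilt -1.000 j6 -1.41
[-0.0,-0.04,-0.03] -0.01  hex(-121,-28,-29)
[0.03,-0.05,-0.0] -0.0  hex(-118,-30,-29)
[0.04,-0.06,-0.0] -0.0  hex(-115,-32,-29)
[0.07,-0.1,-0.0] 0.32  hex(-109,-34,-27)
[0.06,-0.1,-0.0] 0.32  hex(-104,-36,-25)
[0.07,-0.1,-0.0] 0.32  hex(-98,-38,-23)
[0.05,-0.08,-0.0] 0.59  hex(-93,-39,-20)
[0.06,-0.09,-0.0] 0.58  hex(-88,-40,-16)
[0.06,-0.08,-0.0] 0.58  hex(-83,-40,-12)
[0.06,-0.09,-0.0] 0.59  hex(-78,-41,-9)
[0.08,-0.07,-0.0] 0.55  hex(-73,-41,-6)
[0.08,-0.07,-0.0] 0.56  hex(-67,-40,-2)
[0.09,-0.07,-0.0] 0.55  hex(-62,-40,1)
[0.09,-0.03,-0.0] 0.06  hex(-57,-39,1)
[0.09,-0.03,-0.0] 0.05  hex(-53,-38,2)
[0.09,-0.02,-0.0] 0.06  hex(-48,-37,2)
[0.09,-0.04,-0.0] -0.17  hex(-43,-37,1)
[0.09,-0.04,-0.0] -0.16  hex(-38,-37,0)
18
```

```bash
python3 -m jog '{"offset":[[0,-0.04,-0.02],[0.03,-0.05,0],[0.04,-0.06,0],[0.07,-0.1,0],[0.06,-0.1,0],[0.07,-0.1,0],[0.05,-0.08,0],[0.06,-0.09,0],[0.06,-0.08,0],[0.06,-0.09,0],[0.08,-0.07,0],[0,0,0]],"angular":[[0,0,0],[0,0,0],[0,0,0],[0,0,0.32],[0,0,0.32],[0,0,0.32],[0,0,0.59],[0,0,0.58],[0,0,0.58],[0,0,0.59],[0,0,0.55],[0,0,0]],"jaw":[18,18,18,18,18,18,18,18,18,18,18,18]}';python3 sc.py s18
```

```text
time: 20.9
tool_pos: [0.4025, -0.3426, 0.0098]
tool_rot: [-0.676, 0.677, -0.205, 0.206]
contact_force: [0.0, -0.0, 0.4]
gripper_width: 0.212
t20.90 tray [-97.8 -39.3] z 9.8 yaw -5.7 F [ 0.  -0.   0.4] w 0.212 tilt -1.000 j6 -1.83
```

View pics/s18c.png

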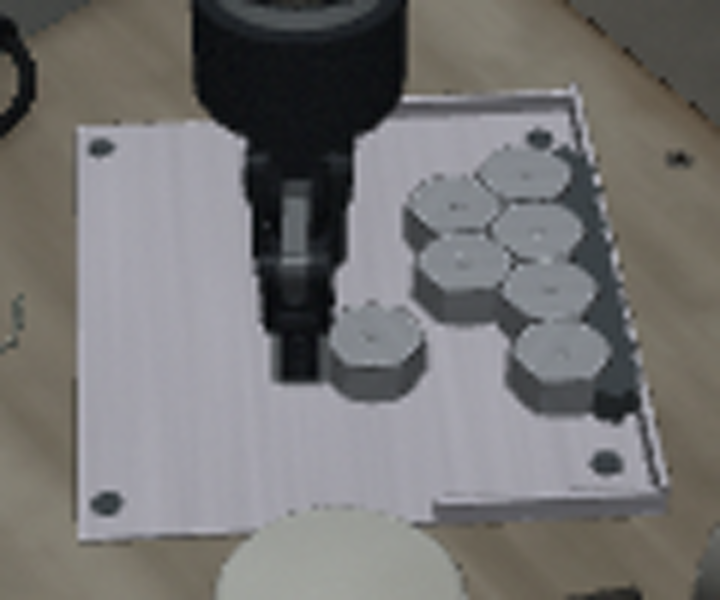

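```bash
python3 -m jog '{"offset":[[0.08,-0.07,0],[0.09,-0.07,0],[0.09,-0.03,0],[0.09,-0.03,0],[0.09,-0.02,0],[0.09,-0.04,0],[0.09,-0.04,0],[0,0,0]],"angular":[[0,0,0.56],[0,0,0.55],[0,0,0.06],[0,0,0.05],[0,0,0.06],[0,0,-0.17],[0,0,-0.16],[0,0,0]],"jaw":[18,18,18,18,18,18,18,18]}';python3 sc.py s19
```

```text
time: 21.75
tool_pos: [0.4335, -0.357, 0.0093]
tool_rot: [-0.686, 0.686, -0.171, 0.171]
contact_force: [0.4, -0.8, 0.7]
gripper_width: 0.211
t21.75 tray [-63.7 -37.5] z 9.3 yaw -0.0 F [ 0.4 -0.8  0.7] w 0.211 tilt -1.000 j6 -1.90
```

View pics/s19c.png

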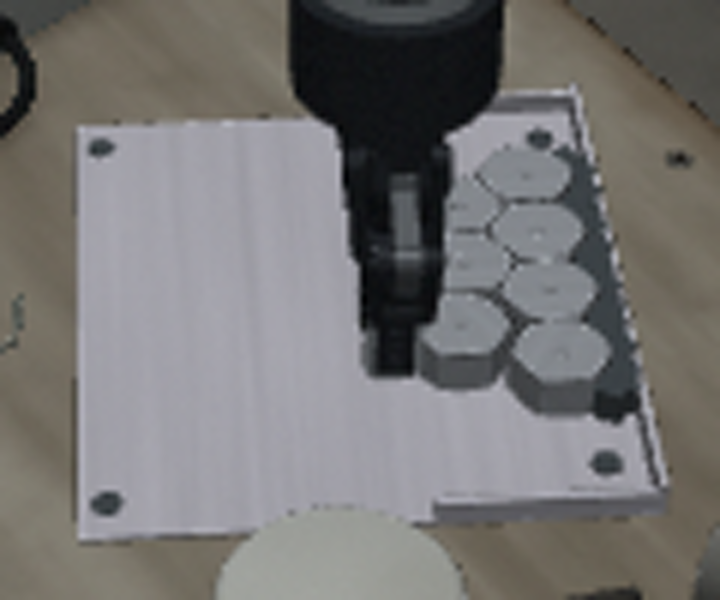

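```bash
python3 -m jog '{"offset":[[0.04,-0.016,0],[0.04,-0.019,0],[0.03,-0.015,0],[0.02,-0.01,0],[0.02,-0.01,0],[0,0,0]],"angular":[[0,0,0],[0,0,0],[0,0,0],[0,0,0],[0,0,0],[0,0,0]],"jaw":[18,18,18,18,18,18]}';python3 t.py; python3 sc.py s20
```

```text
time: 22.4
tool_pos: [0.4395, -0.3594, 0.0087]
tool_rot: [0.687, -0.686, 0.172, -0.17]
contact_force: [-3.6, 3.2, 2.7]
gripper_width: 0.211
t22.40 tray [-57.2 -36.8] z 8.7 yaw 0.0 F [-3.6  3.2  2.7] w 0.211 tilt -1.000 j6 -1.90
t22.40 tray [-57.2 -36.8] z 8.7 yaw 0.0 F [-3.6  3.2  2.7] w 0.211 tilt -1.000 j6 -1.90
```

View pics/s20c.png

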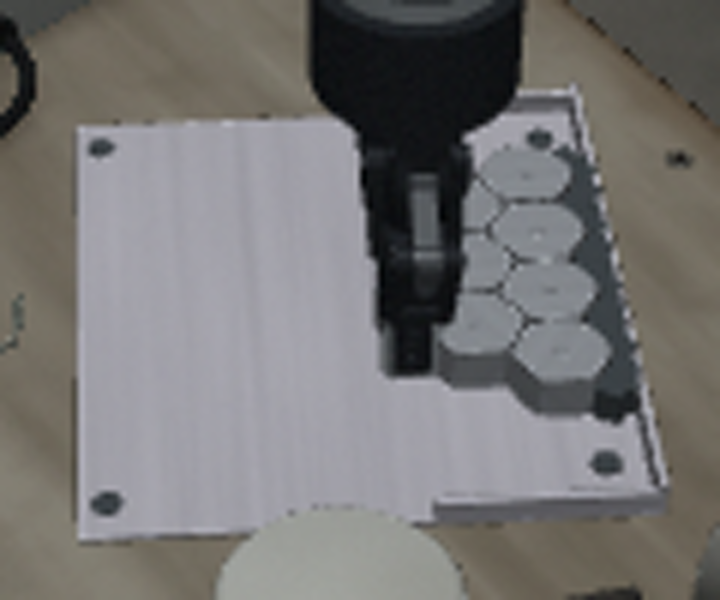

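The last blank is nested, with the same contact TCP (−57.2) and force. I'll retreat, lift clear and check from both cameras.

```bash
python3 -m jog '{"offset":[[-0.12,0.06,0],[-0.18,0.1,0],[0,0,0.5],[0,0,0.6],[0,0.5,0.3],[0,0.7,0],[0,0.7,0],[0,0.7,0],[0,0.5,0],[0,0.3,0],[0,0,0]],"angular":[[0,0,0],[0,0,0],[0,0,0],[0,0,0],[0,0,0],[0,0,0],[0,0,0],[0,0,0],[0,0,0],[0,0,0],[0,0,0]],"jaw":[18,18,18,18,18,18,18,18,18,18,18]}'
python3 look.py a21; python3 ov.py a21 0,-54.9,0 0,-18.3,0 0,18.3,0 0,54.9,0 -31,0,0 -31,36.6,0 -31,-36.6,0; python3 sc.py s21
```

```text
time: 23.55
tool_pos: [0.425, -0.1809, 0.0789]
tool_rot: [-0.686, 0.686, -0.17, 0.171]
contact_force: [-0.7, -0.4, -0.4]
gripper_width: 0.209
t23.55 tray [-153.9  114. ] z 78.9 yaw 0.1 F [-0.7 -0.4 -0.4] w 0.209 tilt -1.000 j6 -1.65
expected hex [-126.5  113.2] 0.1
t23.60 tray [-153.1  113.2] z 79.2 yaw 0.1 F [ 0.2 -0.  -0.5] w 0.213 tilt -1.000 j6 -1.65
```

View pics/a21o.png

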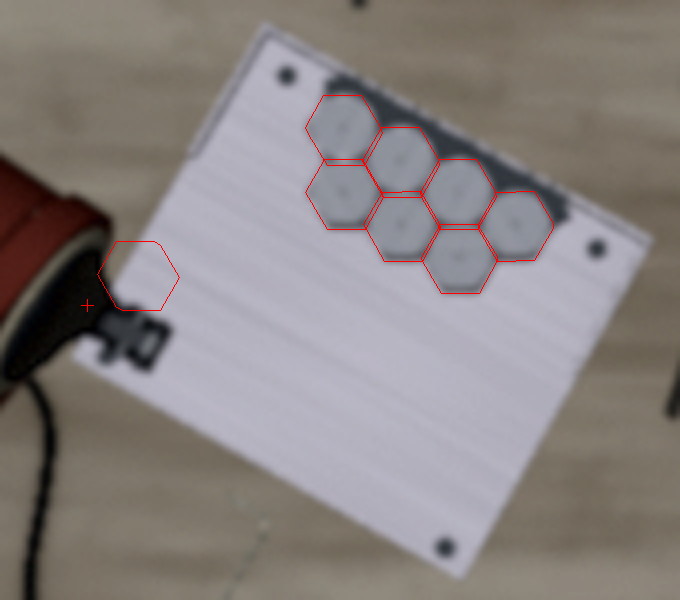

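View pics/s21c.png

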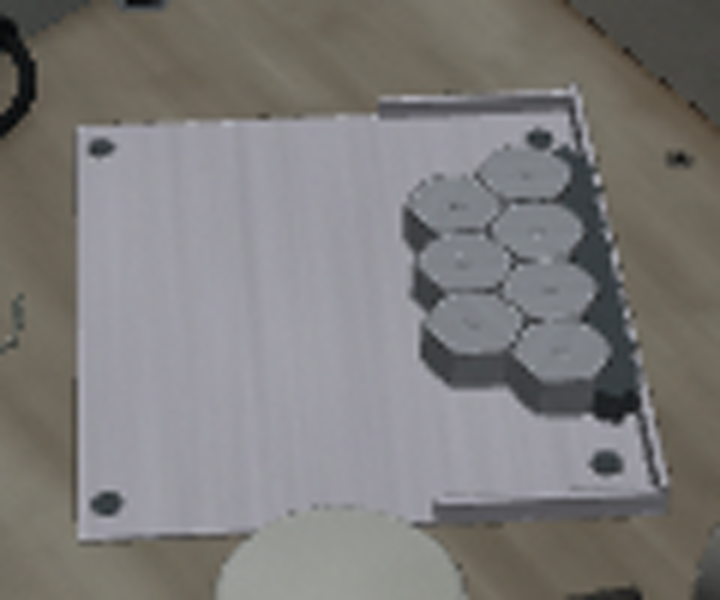

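View pics/a21.png

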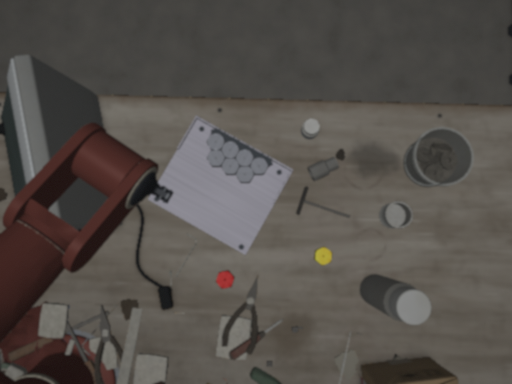

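Both views show all seven blanks nested and on the seat outlines. The bottle (311,128), coupling (325,168) and T-key (320,205) have not moved. I'll hand in.

```bash
python3 -m jog '{"offset":[[0,0,0.2],[0,0,0]],"angular":[[0,0,0],[0,0,0]],"jaw":[18,18]}'; python3 -c "
from plant import manip; print(manip.job_done())"
```

```text
time: 23.85
tool_pos: [0.4263, -0.1837, 0.0909]
tool_rot: [-0.686, 0.686, -0.17, 0.173]
contact_force: [0.2, -0.4, 0.2]
gripper_width: 0.209
the job is handed in; nothing more can be done
None
```

I slid all four loose blanks flat over the tray floor into place and handed the job in at about 24 s of the 72 s allowed; no verdict was reported. I pushed with the two fingertips straddling a corner, and used one sideways push with a finger pad. The outer two of the rear row went in first, then the outer two of the front row.

**Final check:** after backing off, both cameras show all seven blanks nested face to face. In the top view they lie on the outlines I computed for the seats. I judged that last check by eye on the overlays. Each pushed blank ended against firm but light contact of about 5–7 N, at the depth expected for its place. The bottle, coupling and T-key look unmoved, and the arm was clear of everything.

**What went wrong or disagreed:**
- While I pushed the first blank, a finger probably brushed a loose blank and moved it about 17 mm. I re-measured it and corrected its path.
- The scene camera read about 2 mm low in y compared with the top camera and the blanks already seated, which is within the stated calibration. I allowed for that.

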